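Stand up the fallen syrup bottle and twist off its cap

ROBOT

A 6-joint arm with a two-finger parallel gripper is mounted at the origin on the work surface. World frame = base frame: x ahead of the robot, y to its left, z up, the work surface at z = 0. Lengths are in m, angles in degrees, forces in N, time in s.
With the tool pointing down it reaches from about 0.25 to 0.725 m from the base axis. Payload 9.7 kg.
Tool frame: the origin (TCP) lies at the very end of the fingers, on their centre line; the grasp point (between the pads) lies 19 mm behind it; x points along the fingers, z is the direction in which the jaws open and shut, and the axes are right-handed (so a half turn about x gives the same grasp; the last joint's range is limited). The gripper opens to 85 mm and grips with 20 to 120 N. Pads are 22 mm wide; open, the fingers measure 114 mm over their backs; the gripper's body (76 mm by 85 mm) begins 54 mm behind the grasp point. The pads swing forward as they close: fully open they stand 13 mm farther back than shut.
Start: joints at [0, 4.979, 10.078, 95.1, 0, 90], TCP at [0.55, -0, 0.231] pointing down, gripper open.
Joint ranges: [-179.16, 179.16], [-48.56, 103.87], [-65.8, 70.77], [-126.05, 130.52], [-82.76, 87.17], [-180, 180]. Speed limits (degrees/s): [127.2, 127.2, 147.25, 180, 180, 180].

INTERFACE

Orientations are given as [roll, pitch, yaw] about the fixed x, y, z axes, in that order (R = Rz(yaw) Ry(pitch) Rx(roll)).
In Python, from workcell import sensors, vision, job_done gives the robot as it stands.
- The arm moves only by the tool carry_out, never from a script. Its argument "increments" is a list of rows, each a list of 7 numbers: the turn, a rotation vector about the tool's x, y, z in degrees, then the shift along the tool's x, y, z in mm, then the opening in per cent of the stroke, from 0 (shut) to 100 (fully open). A call has 1 to 12 rows; each row shifts and turns the commanded pose from where the row before left it, along the tool's axes as they then stand; what a row does not reach is not made up. A row lasts 1/8 s, in which the tool goes at most 62.5 mm and 10.7 degrees, less where a joint would pass 70% of its speed; a pose out of reach is approached as far as the arm can. A call is refused whole if a number of a shift passes 62.5 or a number of a turn 10.7, either way. A call with a gripper value outside its range is refused whole. The fingers move at their own pace and stop on an object; "squeeze" is the grip in N (left out, the last holds). Time passes only in rows, so rows that do not move let the fingers close. It gives the time, the measured TCP pose, the force and the opening at its end, in the units of the state.
- sensors.get_obs(): the state, without advancing time (a new reading comes with each control period).
- vision.camera(name): name is "scene" or "side" or "wrist"; returns the picture (400x640x3 uint8, red, green, blue); there is no depth.
- vision.calibration(name): a dict with "camera_matrix" (3x3 intrinsics, pixels), "extrinsics" (4x4, takes a point from world to camera coordinates); the wrist camera has in their place "mount" (4x4, takes a point from camera to tool coordinates, whose origin is the TCP and whose axes are the tool frame's). Camera axes: x right, y up, looking along -z (the intrinsics and any distortion apply to the point x, -y, -z); pixel columns grow to the right and rows downward; lengths in m; the calibration is good to about 2 mm. A picture is of the moment at which its call begins: read the wrist's pose just before it. calibration takes no time and is no camera call.
- job_done(): hands the job in, once; it reports no verdict.
The state is a dict: "time": time; "q": joint angles; "qd": joint speeds; "joint_efforts": joint torques, N m; "ee_pos": TCP position; "tcp_rot": TCP orientation; "wrist_force": force on the tool from outside, world axes, zero at the start; "torque": the same for the moment, N m; "opening": finger opening in m.
Only numpy, scipy, OpenCV 4.12 (cv2) and the standard library are available. Lean on these libraries where they do the work, as an engineer would, in place of code of your own. Each camera call takes 0.05 s, during which the arm holds its last target.

TASK

One of the square syrup bottles has fallen forward out of its bay in the galvanised tray: stand it back upright in that empty bay, cap still on, without upsetting its neighbours. Then open it: the cap twists off by a part turn, but its thread may be left- or right-handed, so if it will not turn one way try the other, and lift the cap off once it is free. Finish still holding the cap in the gripper, up in the air well clear above the bottle, which stays standing in its bay; leave the spare bottle in the small tray and everything else as it is.

Things in the scene. Friction and masses are not known exactly. Their poses are not given: they have to be found in the camera images.
- tray: Fixed galvanised tray, 300 mm (x) by 330 mm (y), floor 4 mm thick, rim 18 mm. Origin: centre of its underside; x runs from its open front (robot side) to four bays along the far side, z up. Bays: 75 mm wide between 3 mm dividers 70 mm tall, 81 mm deep, open at front and top, back sheet 70 mm tall; centres at x = 105, y = -117, -39, 39, 117 mm.
- bay (a point): Centre of the floor of the only empty bay (at tray x = 105, y = -39 mm, on top of the tray floor); axes as the tray's. A bottle standing in it can turn only about 8 degrees either way.
- bottle_a_mid (a point): Bottle A: square amber glass bottle. Body 66 x 66 mm, 95 mm tall; round shoulder to 112 mm; wide round neck 53 mm across from 112 to 148 mm; black cap from 150 to 178 mm above the foot. Mass with cap 0.3 to 0.6 kg. The point is its centre, on the axis 89 mm above the foot; z points along the axis from foot to cap, x is square to a face.
- bottle_b_mid (a point): Bottle B: outwardly the same as A, same point and axes. One of the two, either one, has fallen out of the empty bay and lies on its side on the tray floor, foot at the bay's mouth, cap towards the tray's front (its centre is within 0.17 m of the bay); the other is the spare, lying in the small tray 0.3 m off.
- cap_a_mid (a point): Ribbed black twist cap of bottle A: 50 mm across, 28 mm tall, 30 g. The point is its centre, half-way up; z points out of its top. Seated, it is 75 mm from the bottle's centre along the axis and must turn 40 to 85 degrees one way against the bottle to come free (60 to 65 is best; past 90 it catches again). The hand of its thread cannot be seen.
- cap_b_mid (a point): Twist cap of bottle B, outwardly the same as A's, same point and axes. On either cap: the loosening way takes under 0.2 N m; the wrong way meets a solid stop within 8 degrees (the bottle turns a little in its bay, the torque climbs past 0.3 N m, then the grip slips). Lifted before it is free, it brings the bottle (3 to 6 N) with it; once free, a springy seal pushes it up 1 mm.
- stock_tray: small galvanised tray beside the large one, 240 x 140 mm, rim 22 mm, fixed, with the spare bottle lying in it; origin at the centre of its underside.
- tin: round metal tin, 64 mm across, 100 mm tall, standing in one of the bays; origin at the centre of its underside.
- carton: upright cardboard carton, 62 x 62 x 105 mm, standing in one of the bays; origin at the centre of its underside.
- bean_jar: glass jar with a cork lid, 64 mm across, 103 mm tall, standing in one of the bays; origin at the centre of its underside.
- mug: white mug, 82 mm across, 92 mm tall, on the counter to the robot's right; origin at the centre of its underside.
- sugar_bowl: white bowl, 104 mm across, 55 mm tall, on the counter to the right; origin at the centre of its underside.
- teaspoon: steel spoon 140 mm long lying on the counter to the left; origin at the middle of its underside.

How it is judged:
By the outcome, as a careful person would: the job done as asked, in the order asked, and still so for the second after the job is handed in, while the arm keeps its last pose, push and grip.
It also fails if it takes over 61 s, if anything falls off the work surface, if the arm or the gripper's body presses on something with over 40 N, if the wrist force passes 120 N, or if a joint passes its speed limit or range.

## Working session

There is one attempt and no reset: what is moved stays moved. The work goes in short steps, Python scripts to look and compute and a tool call to move; the robot and the scene stay as the last step left them, time stands still between calls to the robot, and variables do not carry over. Pictures are saved under pics/ and viewed, and the job is handed in when it is done.

Besides the shell and the picture viewer there is one more tool, called after "Call:" in YAML: its name, and indented under it one key for each argument. carry_out: Moves the arm, as the interface text tells. Its arguments: {"type":"object","properties":{"increments":{"type":"array"},"squeeze":{"type":"number"}},"required":["increments"]}

```bash
ls; mkdir -p pics
python3 - <<'E'
from workcell import sensors, vision
import cv2, numpy as np
np.set_printoptions(precision=4,suppress=True)
print(sensors.get_obs())
for n in ["scene","side","wrist"]:
    im=vision.camera(n); cv2.imwrite(f"pics/{n}0.png",im[:,:,::-1]); 
    for k,v in vision.calibration(n).items(): print(n,k,np.array(v))
E
```

```text
pics
{'time': 0.0, 'q': array([ 0.0019,  5.0108, 10.0359, 95.0976,  0.0021, 90.0005]), 'qd': array([ 0.0503, -0.0213, -0.0385, -0.0649, -0.0119, -0.0644]), 'joint_efforts': array([  0.0008, -52.0392,  46.4803,   0.0164,   0.    ,  -0.0001]), 'ee_pos': array([0.5498, 0.    , 0.2306]), 'tcp_rot': array([178.3261,  89.9274, 178.3275]), 'wrist_force': array([-0.5833, -0.3387, -0.4752]), 'torque': array([-0.031 , -0.0195, -0.0117]), 'opening': 0.08554577774811181}
scene camera_matrix [[461.4508   0.     316.352 ]
 [  0.     461.4508 195.9696]
 [  0.       0.       1.    ]]
scene extrinsics [[ 0.5771  0.8167  0.0056 -0.3657]
 [-0.6978  0.4895  0.5229  0.3437]
 [ 0.4243 -0.3057  0.8524 -1.7603]
 [ 0.      0.      0.      1.    ]]
side camera_matrix [[414.9059   0.     321.3925]
 [  0.     414.9059 198.615 ]
 [  0.       0.       1.    ]]
side extrinsics [[-0.8534 -0.5213 -0.0063  0.5124]
 [ 0.3591 -0.5966  0.7177 -0.2191]
 [-0.3779  0.6102  0.6963 -1.3791]
 [ 0.      0.      0.      1.    ]]
wrist camera_matrix [[355.9381   0.     322.4572]
 [  0.     355.9381 201.6094]
 [  0.       0.       1.    ]]
wrist mount [[-0.0014  0.2725 -0.9621 -0.1421]
 [ 0.001   0.9621  0.2725  0.0677]
 [ 1.     -0.0006 -0.0016 -0.0001]
 [ 0.      0.      0.      1.    ]]
```

View pics/scene0.png

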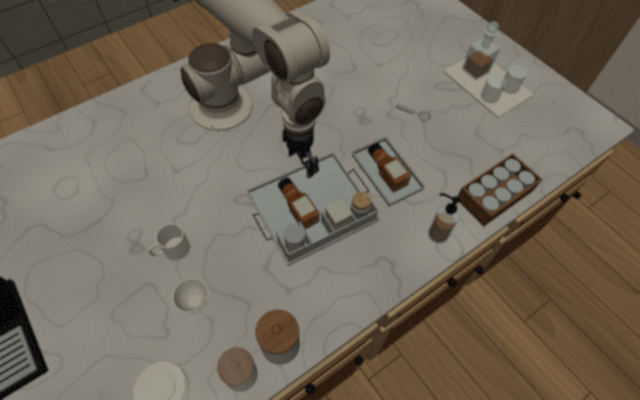

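View pics/side0.png

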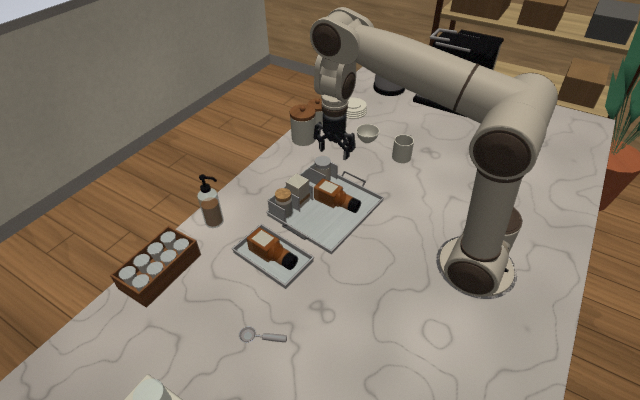

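View pics/wrist0.png

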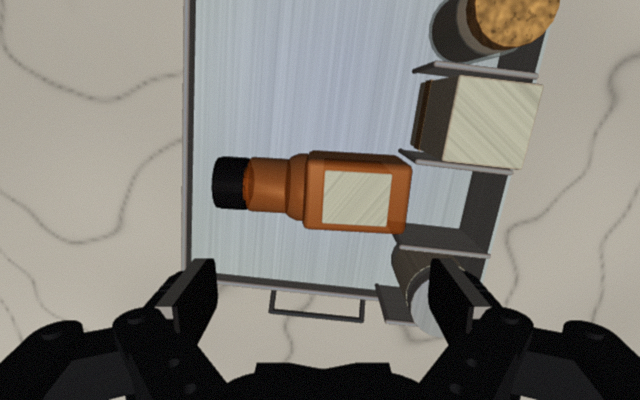

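```bash
cat > h.py <<'E'
import numpy as np, cv2
from scipy.spatial.transform import Rotation as Ro
np.set_printoptions(precision=4,suppress=True)
def cal(n,obs=None):
    from workcell import vision
    c=vision.calibration(n); K=np.array(c["camera_matrix"])
    if n=="wrist":
        T=np.eye(4); T[:3,:3]=Ro.from_euler('xyz',obs['tcp_rot'],degrees=True).as_matrix(); T[:3,3]=obs['ee_pos']
        return K,T@np.array(c["mount"])
    return K,np.linalg.inv(np.array(c["extrinsics"]))
def topl(K,M,uv,z):
    uv=np.atleast_2d(np.array(uv,float)); d=np.c_[(uv[:,0]-K[0,2])/K[0,0],-(uv[:,1]-K[1,2])/K[1,1],-np.ones(len(uv))]
    d=d@M[:3,:3].T; o=M[:3,3]; return o+d*((z-o[2])/d[:,2])[:,None]
def proj(K,M,P):
    P=np.atleast_2d(P); c=(P-M[:3,3])@M[:3,:3]; return np.c_[K[0,0]*c[:,0]/-c[:,2]+K[0,2],-K[1,1]*c[:,1]/-c[:,2]+K[1,2]]
def crop(n,out,x0,y0,x1,y1,s):
    im=cv2.imread(n)[y0:y1,x0:x1]; cv2.imwrite(out,cv2.resize(im,None,fx=s,fy=s,interpolation=cv2.INTER_CUBIC))
E
python3 -c "
from h import *
crop('pics/wrist0.png','pics/c0.png',180,0,580,300,2)"
```

```text
(no output)
```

View pics/c0.png

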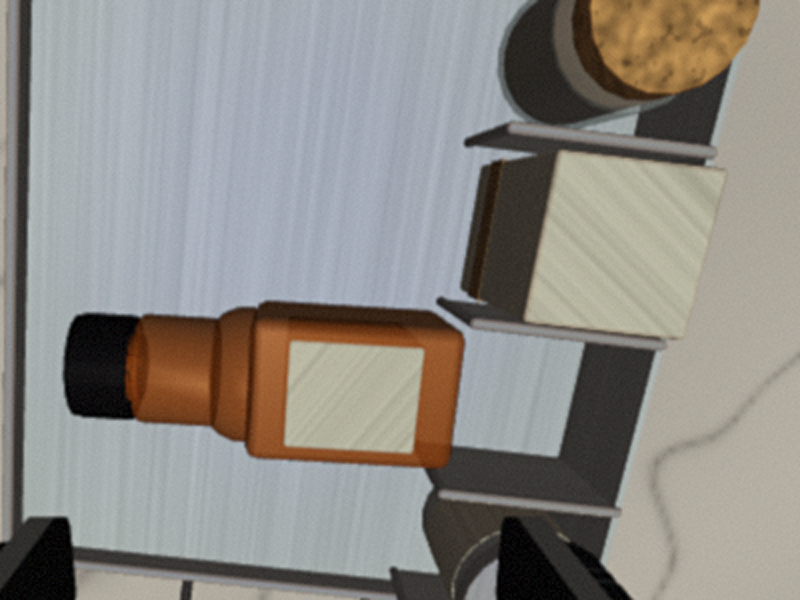

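Run:
```python
from h import *
from workcell import sensors
o=sensors.get_obs(); K,M=cal("wrist",o)
f=lambda p:(np.array(p,float)/2+[180,0])
for z in (.070,.074):
  D=topl(K,M,f([[511,126],[715,152],[472,323],[665,345],[440,495],[620,512]]),z); print(z,D)
  for a,b in ((0,1),(2,3),(4,5)):
    d=D[b]-D[a]; print(np.linalg.norm(d),np.degrees(np.arctan2(d[1],d[0])))
  print(np.linalg.norm(D[2]-D[0]),np.linalg.norm(D[4]-D[2]))
print("rim", topl(K,M,f([[12,0],[12,560],[20,550],[400,597]]),.018))
print("floor edges back", topl(K,M,f([[585,345],[558,457]]),.004))
print("body top", topl(K,M,f([[255,310],[465,325],[447,467],[247,455]]),.068))
# cap edges at silhouette
print("cap", topl(K,M,f([[140,315],[130,418],[68,365],[70,320],[72,412]]),.037))
print("neck", topl(K,M,f([[145,316],[212,318],[135,420],[208,424]]),.037))
```

```text
0.07 [[ 0.6399  0.0967  0.07  ]
 [ 0.7228  0.087   0.07  ]
 [ 0.6301  0.0177  0.07  ]
 [ 0.7143  0.0082  0.07  ]
 [ 0.6212 -0.0618  0.07  ]
 [ 0.7049 -0.0702  0.07  ]]
0.08344291284979055 -6.676270227288574
0.08465012186394306 -6.442601534381845
0.08413557067306317 -5.733219750061546
0.07963289092112776 0.08000914648947093
0.074 [[ 0.6387  0.0963  0.074 ]
 [ 0.7205  0.0868  0.074 ]
 [ 0.6291  0.0184  0.074 ]
 [ 0.7121  0.009   0.074 ]
 [ 0.6203 -0.0601  0.074 ]
 [ 0.7029 -0.0684  0.074 ]]
0.082340744663099 -6.676270227288572
0.08353200807654515 -6.4426015343818515
0.08302425341198058 -5.733219750061523
0.07858104797856964 0.078952333718999
rim [[ 0.428   0.1541  0.018 ]
 [ 0.3994 -0.123   0.018 ]
 [ 0.4044 -0.1169  0.018 ]
 [ 0.6148 -0.1458  0.018 ]]
floor edges back [[ 0.708  -0.0048  0.004 ]
 [ 0.7004 -0.0674  0.004 ]]
body top [[ 0.5371  0.0229  0.068 ]
 [ 0.6277  0.0165  0.068 ]
 [ 0.6241 -0.0489  0.068 ]
 [ 0.5328 -0.0431  0.068 ]]
cap [[ 0.4813  0.0159  0.037 ]
 [ 0.4736 -0.0351  0.037 ]
 [ 0.4453 -0.0084  0.037 ]
 [ 0.448   0.0135  0.037 ]
 [ 0.4453 -0.032   0.037 ]]
neck [[ 0.4837  0.0154  0.037 ]
 [ 0.5154  0.0145  0.037 ]
 [ 0.476  -0.0361  0.037 ]
 [ 0.512  -0.0382  0.037 ]]
```

Call:
carry_out:
  increments:
    - [10.4,0,0,0,0,0,100]
    - [10.4,0,0,0,0,0,100]
    - [10.4,0,0,0,0,0,100]
    - [10.4,0,0,0,0,0,100]
    - [10.4,0,0,0,0,0,100]
    - [10.4,0,0,0,0,0,100]
    - [10.4,0,0,0,0,0,100]
    - [10.4,0,0,0,0,0,100]
    - [10.4,0,0,0,0,0,100]
    - [0,0,10,0,0,0,100]
    - [0,0,10,0,-10,0,100]
    - [0,0,10,0,-10,0,100]
  squeeze: 60

```text
time: 1.65
ee_pos: [0.5308, -0.0181, 0.2269]
tcp_rot: [91.5, 60.3, -0.6]
wrist_force: [-0.9, 0.1, 1.6]
opening: 0.0856
```

```bash
cat > log.py <<'E'
import json,os
from workcell import sensors
from h import *
o=sensors.get_obs()
d=json.load(open('log.json')) if os.path.exists('log.json') else [[[0.0019,5.0108,10.0359,95.0976,0.0021,90.0005],[.5498,0,.2306]]]
d.append([list(o['q']),list(o['ee_pos'])]); json.dump(d,open('log.json','w'))
R=Ro.from_euler('xyz',o['tcp_rot'],degrees=True).as_matrix()
print(o['time'],o['q'],o['ee_pos'],o['wrist_force'],o['torque'],o['opening']); print(R)
E
python3 log.py
```

```text
1.65 [ -2.4425 -27.9539 -24.3377  63.9409   0.9035 179.9417] [ 0.5308 -0.0181  0.2269] [-0.8632  0.1168  1.6284] [0.0212 0.428  0.0086] 0.08557543908857902
[[ 0.4952  0.8681 -0.0339]
 [-0.0053 -0.036  -0.9993]
 [-0.8687  0.4951 -0.0132]]
```

```bash
cat > plan.py <<'E'
from workcell import sensors
from h import *
def Rt(yaw,pitch): # pitch below horizontal deg; jaws horizontal, camera on top
    return (Ro.from_euler('z',yaw,degrees=True)*Ro.from_euler('y',pitch,degrees=True)*Ro.from_euler('x',90,degrees=True)).as_matrix()
def plan(p,R,n):
    o=sensors.get_obs(); R0=Ro.from_euler('xyz',o['tcp_rot'],degrees=True); p0=o['ee_pos']
    rv=(R0.inv()*Ro.from_matrix(R)).as_rotvec(degrees=True)/n; dp=(np.array(p)-p0)/n
    print('from',p0,'rot/row',rv,'norm',np.linalg.norm(rv))
    for i in range(n):
        Ri=R0*Ro.from_rotvec(rv*(i+1),degrees=True)  # try: shift in axes before row
        Rs=R0*Ro.from_rotvec(rv*i,degrees=True)
        print(np.round(np.r_[rv,Rs.inv().apply(dp)*1000],1).tolist())
E
python3 - <<'E'
from plan import *
print(Rt(-3,30))
plan([.5015,-.011,.12],Rt(-3,30),4)
E
```

```text
[[ 0.8648  0.4993 -0.0523]
 [-0.0453 -0.0262 -0.9986]
 [-0.5     0.866   0.    ]]
from [ 0.5308 -0.0181  0.2269] rot/row [ 0.0545 -0.3239  7.5817] norm 7.588768166036063
[0.1, -0.3, 7.6, 19.6, -19.6, -1.2]
[0.1, -0.3, 7.6, 16.8, -22.1, -1.3]
[0.1, -0.3, 7.6, 13.7, -24.1, -1.3]
[0.1, -0.3, 7.6, 10.4, -25.7, -1.4]
```

Call:
carry_out:
  increments:
    - [-0.3,-0.3,7.6,19.6,-19.6,-1.2,100]
    - [-0.3,-0.3,7.6,16.8,-22.1,-1.3,100]
    - [-0.3,-0.3,7.6,13.7,-24.1,-1.3,100]
    - [-0.3,-0.3,7.6,10.4,-25.7,-1.4,100]
    - [0,0,0,0,0,0,100]

```text
time: 2.28
ee_pos: [0.5554, -0.0136, 0.102]
tcp_rot: [88.8, 32.9, -2.5]
wrist_force: [0.7, -0.4, -0.9]
opening: 0.0851
```

```bash
python3 log.py
python3 - <<'E'
from plan import *
from workcell import vision
cv2.imwrite("pics/w1.png",vision.camera("wrist")[:,:,::-1]);cv2.imwrite("pics/s1.png",vision.camera("side")[:,:,::-1])
crop("pics/s1.png","pics/s1c.png",220,80,520,300,2.6)
plan([.5015,-.011,.0275],Rt(-3,30),3)
E
```

```text
2.275 [ -0.6076 -48.4361 -63.8818  17.493   -1.5475 179.8314] [ 0.5554 -0.0136  0.102 ] [ 0.7057 -0.3793 -0.8568] [0.0967 0.7457 0.    ] 0.08505818985841267
[[ 0.8386  0.5438 -0.0317]
 [-0.0359 -0.0028 -0.9994]
 [-0.5435  0.8392  0.0172]]
from [ 0.5595 -0.0138  0.1145] rot/row [ 0.4735 -0.1655  0.7371] norm 0.8915651681590356
[0.5, -0.2, 0.7, -0.9, -34.8, -0.8]
[0.5, -0.2, 0.7, -1.4, -34.8, -0.5]
[0.5, -0.2, 0.7, -1.8, -34.8, -0.2]
```

View pics/w1.png

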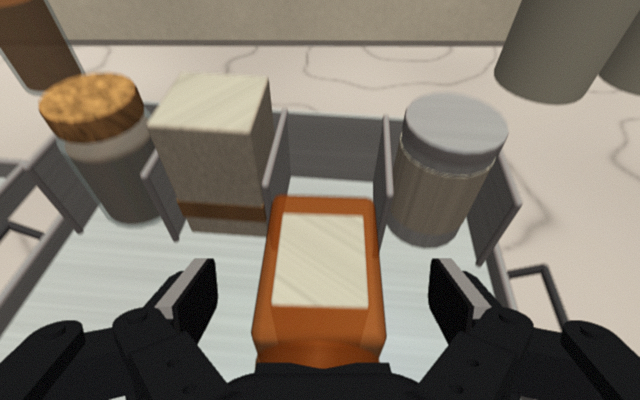

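View pics/s1c.png

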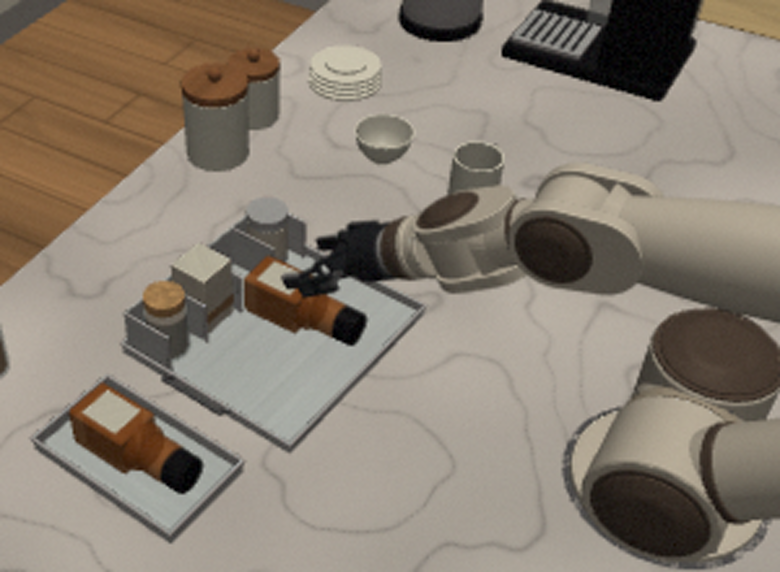

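```bash
python3 log.py >/dev/null
python3 - <<'E'
from plan import *
plan([.496,-.011,.12],Rt(-3,55),4)
E
```

```text
from [ 0.5595 -0.0138  0.1145] rot/row [ 0.376  -0.0446 -5.6968] norm 5.7094006738321
[0.4, -0.0, -5.7, -14.2, -7.3, -0.2]
[0.4, -0.0, -5.7, -13.4, -8.7, -0.1]
[0.4, -0.0, -5.7, -12.5, -10.0, -0.0]
[0.4, -0.0, -5.7, -11.4, -11.1, 0.0]
```

Call:
carry_out:
  increments:
    - [-0.2,0,-5.7,-14.2,-7.3,-0.2,100]
    - [-0.2,0,-5.7,-13.4,-8.7,-0.1,100]
    - [-0.2,0,-5.7,-12.5,-10.0,0,100]
    - [-0.2,0,-5.7,-11.4,-11.1,0,100]
    - [0,0,0,0,0,0,100]

```text
time: 3.0
ee_pos: [0.4983, -0.0116, 0.125]
tcp_rot: [87.4, 54.6, -3.5]
wrist_force: [0.4, -0.4, 0.3]
opening: 0.0852
```

```bash
python3 log.py
cat > fit.py <<'E'
import json
from h import *
d=json.load(open('log.json'));A=[];b=[]
for q,p in d:
    q=np.radians(q); t=[q[1],q[1]-q[2],q[1]-q[2]+q[3]]; r=np.hypot(p[0],p[1])
    # dir angle from vertical: r+= a sin t + b cos t ; z+= a cos t - b sin t
    R=[1,0];Z=[0,1]
    for i,x in enumerate(t):
        R+=[np.sin(x),np.cos(x)]; Z+=[np.cos(x),-np.sin(x)]
    A+=[R,Z]; b+=[r,p[2]]
A=np.array(A)
x,res,rk,s=np.linalg.lstsq(A,np.array(b),rcond=1e-3); print(x,rk,A@x-b)
E
python3 fit.py
python3 - <<'E'
from plan import *
plan([.496,-.011,.0215],Rt(-3,55),3)
E
```

```text
3.0 [ -0.2817 -40.0276 -44.7531  49.8919  -1.8488 179.9588] [ 0.4983 -0.0116  0.125 ] [ 0.4293 -0.3667  0.3028] [0.0405 0.5389 0.0174] 0.0852053560868106
[[ 0.5786  0.8153 -0.023 ]
 [-0.0351 -0.0033 -0.9994]
 [-0.8149  0.579   0.0267]]
[ 0.0003  0.1601  0.4197  0.0003  0.036   0.5185 -0.0003  0.4289] 8 [-0. -0. -0.  0. -0.  0.  0. -0.  0. -0.]
from [ 0.4983 -0.0116  0.125 ] rot/row [ 0.752   0.094  -0.1394] norm 0.770622151394446
[0.8, 0.1, -0.1, 27.7, -20.6, -1.1]
[0.8, 0.1, -0.1, 27.7, -20.5, -0.8]
[0.8, 0.1, -0.1, 27.8, -20.5, -0.5]
```

```bash
cat > ik.py <<'E'
from h import *
def ik(r,z,p):
    P=np.radians(p); wr=r-.4289*np.cos(P); wz=z+.4289*np.sin(P)-.1601
    L1=.42; L2=np.hypot(.036,.5185); off=np.arctan2(.5185,.036) # dir angle from vertical = t3+off
    D=np.hypot(wr,wz); out=[]
    if D>L1+L2: return None
    c=(D*D-L1**2-L2**2)/(2*L1*L2)
    if abs(c)>1: return None
    for s in (1,-1):
        k=s*np.arccos(c); q2=np.arctan2(wr,wz)-np.arctan2(L2*np.sin(k),L1+L2*np.cos(k)); t3=q2+k-off
        q3=q2-t3; q4=P-t3
        q=np.degrees([q2,q3,q4]); 
        ok=-48.5<q[0]<103.8 and -65.7<q[1]<70.7 and -126<q[2]<130.5
        if s==1: out=(np.round(q,1),ok)
    return out
if __name__=="__main__":
    print(ik(.5554,.102,32.9), ik(.4983,.125,54.6))
    for p in (45,50,55,60,65,70,80,90):
        P=np.radians(p); print(p,[ik(.485+.019*np.cos(P),z-.019*np.sin(P),p) for z in (.037,.1)], [ik(.667+.019*np.sin(P),z-.019*np.cos(P),90-p) for z in (.145,.16,.25)])
E
python3 ik.py
```

```text
(array([-48.4, -63.9,  17.4]), np.True_) (array([-40. , -44.8,  49.8]), np.True_)
45 [(array([-47.9, -64.6,  28.3]), np.True_), (array([-50.3, -58.5,  36.8]), np.False_)] [(array([-17.6, -35.6,  27.1]), np.True_), (array([-18.2, -34.3,  28.9]), np.True_), (array([-19.8, -25.5,  39.3]), np.True_)]
50 [(array([-42.7, -59.8,  32.9]), np.True_), (array([-44.9, -53.7,  41.2]), np.True_)] [(array([-20.3, -40.6,  19.8]), np.True_), (array([-21. , -39.3,  21.7]), np.True_), (array([-23.2, -30.8,  32.4]), np.True_)]
55 [(array([-37.5, -54.9,  37.6]), np.True_), (array([-39.6, -48.9,  45.7]), np.True_)] [(array([-22.5, -45.3,  12.2]), np.True_), (array([-23.3, -44.1,  14.2]), np.True_), (array([-26.3, -35.9,  25.3]), np.True_)]
60 [(array([-32.4, -50. ,  42.4]), np.True_), (array([-34.4, -44.1,  50.3]), np.True_)] [(array([-23.9, -49.8,   4.1]), np.True_), (array([-24.9, -48.7,   6.2]), np.True_), (array([-28.8, -40.9,  17.9]), np.True_)]
65 [(array([-27.3, -45.2,  47.1]), np.True_), (array([-29.2, -39.3,  54.9]), np.True_)] [(array([-24.4, -53.9,  -4.6]), np.True_), (array([-25.7, -52.9,  -2.3]), np.True_), (array([-30.8, -45.6,  10.2]), np.True_)]
70 [(array([-22.3, -40.4,  51.9]), np.True_), (array([-24.1, -34.5,  59.6]), np.True_)] [(array([-23.6, -57.6, -13.9]), np.True_), (array([-25.3, -56.7, -11.4]), np.True_), (array([-32., -50.,   2.]), np.True_)]
80 [(array([-12.3, -30.7,  61.6]), np.True_), (array([-14.1, -25.1,  69. ]), np.True_)] [(array([-17.4, -62.9, -35.5]), np.True_), (array([-19.9, -62.4, -32.5]), np.True_), (array([-31.1, -57.5, -16.4]), np.True_)]
90 [(array([ -2.4, -21.2,  71.2]), np.True_), (array([ -4.1, -15.7,  78.4]), np.True_)] [(array([ -3.9, -64.5, -60.6]), np.True_), (array([ -7.3, -64.6, -57.3]), np.True_), (array([-24.2, -62.5, -38.3]), np.True_)]
```

Call:
carry_out:
  increments:
    - [0,0,0,27.7,-20.6,-1,100]
    - [0,0,0,27.7,-20.5,-0.5,100]
    - [0,0,0,27.7,-20.5,0,100]
    - [0,0,0,0,0,0,100]

```text
time: 3.5
ee_pos: [0.4922, -0.0129, 0.0135]
tcp_rot: [87.3, 55.0, -3.5]
wrist_force: [0.4, 0.4, -0.3]
opening: 0.0857
```

```bash
python3 log.py;python3 - <<'E'
from plan import *
from workcell import vision
cv2.imwrite("pics/w2.png",vision.camera("wrist")[:,:,::-1]);cv2.imwrite("pics/s2.png",vision.camera("side")[:,:,::-1])
crop("pics/s2.png","pics/s2c.png",250,120,450,270,4)
E
```

```text
3.5 [ -0.4965 -37.8749 -55.9087  37.0371  -1.7275 179.7828] [ 0.4922 -0.0129  0.0135] [ 0.3627  0.4061 -0.3258] [ 0.0765  0.4857 -0.0099] 0.08569742420179664
[[ 0.572   0.8199 -0.0228]
 [-0.0351 -0.0033 -0.9994]
 [-0.8195  0.5725  0.0269]]
```

View pics/w2.png

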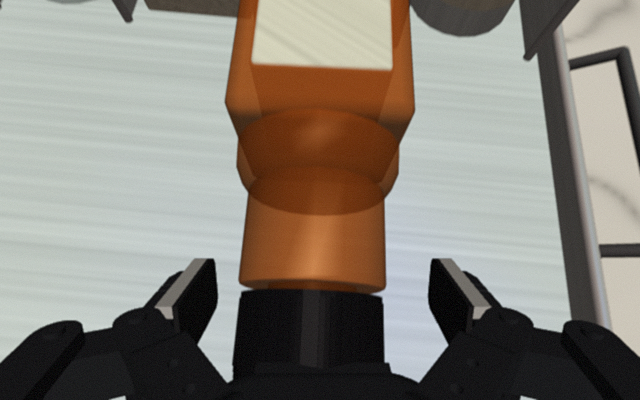

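View pics/s2c.png

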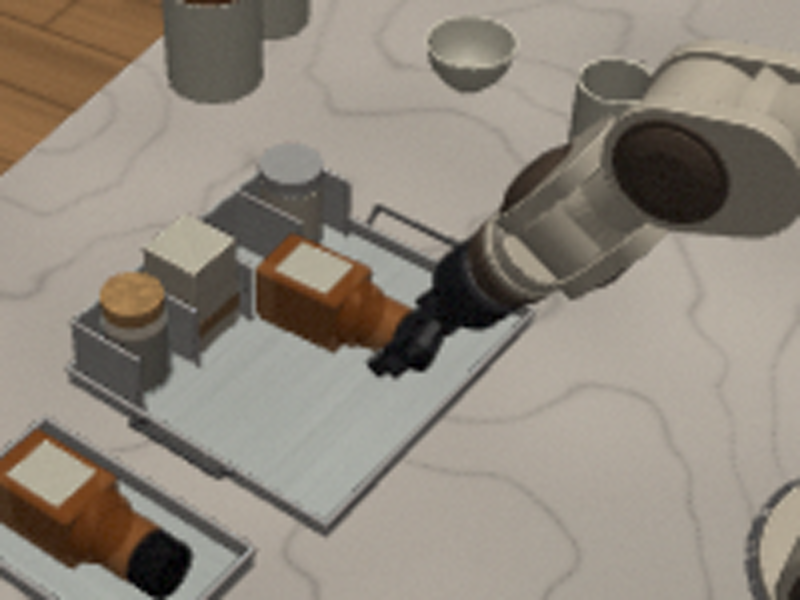

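```bash
python3 log.py;python3 - <<'E'
from plan import *
o=sensors.get_obs(); K,M=cal("wrist",o)
ax=Ro.from_euler('z',-3.5,degrees=True).apply([-1,0,0]); up=np.array([0,0,1]); lat=np.cross(up,ax)
F=np.array([.626,-.0175,.037])
for s,r in ((112,.0265),(148,.0265),(150,.025)):
    t=np.linspace(0,np.pi,9); P=F+ax*s/1000+r*(np.cos(t)[:,None]*lat+np.sin(t)[:,None]*up); print(s,proj(K,M,P)[[0,2,4,6,8]].round(0).tolist())
print(proj(K,M,o['ee_pos']))
E
```

```text
3.6 [ -0.4892 -37.9396 -55.6589  37.0707  -1.7351 179.7874] [ 0.4942 -0.0128  0.0172] [0.0025 0.6938 1.0678] [0.0105 0.4502 0.0417] 0.08544507496810522
[[ 0.576   0.8171 -0.023 ]
 [-0.0352 -0.0033 -0.9994]
 [-0.8167  0.5765  0.0269]]
112 [[380.0, 210.0], [367.0, 192.0], [315.0, 181.0], [261.0, 187.0], [248.0, 203.0]]
148 [[381.0, 302.0], [368.0, 297.0], [309.0, 292.0], [250.0, 292.0], [238.0, 296.0]]
150 [[377.0, 307.0], [364.0, 303.0], [309.0, 299.0], [254.0, 299.0], [241.0, 302.0]]
[[319.5981 264.4051]]
```

Call:
carry_out:
  increments:
    - [0,0,0,0,0,-3,100]
    - [0,0,0,0,0,0,40]
    - [0,0,0,0,0,0,20]
    - [0,0,0,0,0,0,0]
    - [0,0,0,0,0,0,0]
    - [0,0,0,0,0,0,0]
    - [0,0,0,0,0,0,0]
  squeeze: 80

```text
time: 4.47
ee_pos: [0.4937, -0.0108, 0.0155]
tcp_rot: [87.3, 54.8, -3.4]
wrist_force: [-3.9, 0.7, 6.3]
opening: 0.0506
```

```bash
python3 log.py;python3 - <<'E'
from plan import *
from workcell import vision
cv2.imwrite("pics/w3.png",vision.camera("wrist")[:,:,::-1])
E
```

```text
4.475 [ -0.1924 -37.8759 -55.7665  36.9969  -1.8384 179.9403] [ 0.4937 -0.0108  0.0155] [-3.8869  0.669   6.2908] [0.0921 0.5104 0.1534] 0.05060042167232959
[[ 0.5748  0.818  -0.021 ]
 [-0.034  -0.0017 -0.9994]
 [-0.8176  0.5752  0.0268]]
```

View pics/w3.png

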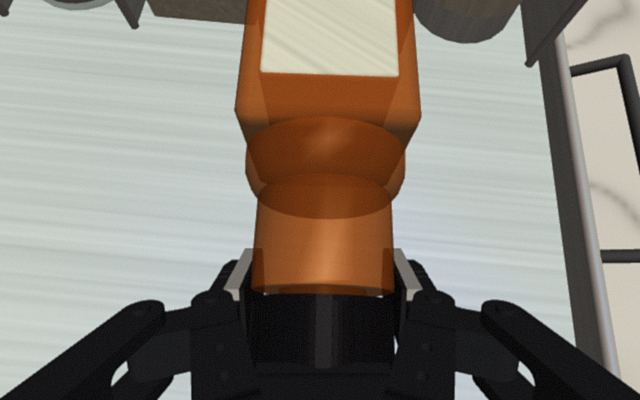

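Call:
carry_out:
  increments:
    - [0,0,0,0,0,0,60]
    - [0,0,0,0,0,0,80]
    - [0,0,0,0.5,5,0,80]
    - [0,0,0,0.5,5,0,80]
    - [0,0,0,0,0,0,60]
    - [0,0,0,0,0,0,0]
    - [0,0,0,0,0,0,0]
    - [0,0,0,0,0,0,0]
    - [0,0,0,0,0,0,0]
    - [0,0,0,0,0,0,0]
  squeeze: 90

```text
time: 5.78
ee_pos: [0.5023, -0.011, 0.0199]
tcp_rot: [87.3, 54.9, -3.4]
wrist_force: [4.3, -0.9, 3.3]
opening: 0.0508
```

```bash
python3 log.py;python3 - <<'E'
from plan import *
from workcell import vision
cv2.imwrite("pics/w4.png",vision.camera("wrist")[:,:,::-1])
E
```

```text
5.775 [ -0.2034 -36.2659 -54.4555  36.7228  -1.8518 179.9409] [ 0.5023 -0.011   0.0199] [ 4.3179 -0.9113  3.3034] [-0.1805 -0.5859 -0.0762] 0.05075838654950705
[[ 0.5744  0.8183 -0.0213]
 [-0.0344 -0.0019 -0.9994]
 [-0.8178  0.5748  0.027 ]]
```

View pics/w4.png

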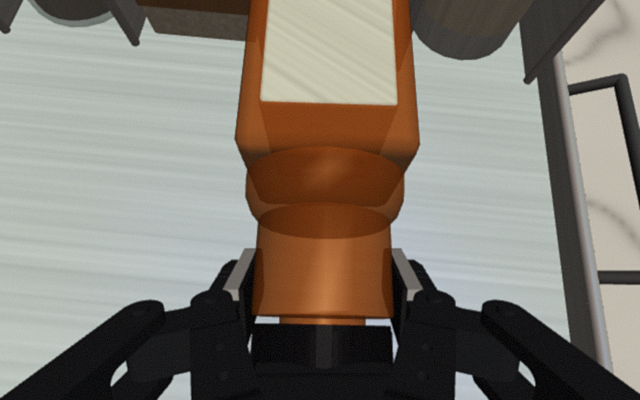

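```bash
python3 -c "
from ik import ik
for r in (.5,.55,.6,.65):
  print(r,[ik(r,z,p) for z in (.25,.3) for p in (55,45,35)])
"
python3 - <<'E'
from plan import *
o=sensors.get_obs(); R0=Ro.from_euler('xyz',o['tcp_rot'],degrees=True).as_matrix()
plan([.51,-.012,.07],R0,3)
plan([.60,-.016,.30],R0,6)
E
```

```text
0.5 [(array([-37.3, -29.4,  62.9]), np.True_), (array([-47.8, -39.4,  53.4]), np.True_), (array([-58.5, -49.5,  43.9]), np.False_), (array([-35.5, -22.8,  67.7]), np.True_), (array([-45.8, -32.9,  57.8]), np.True_), (array([-56.1, -43.1,  48. ]), np.False_)]
0.55 [(array([-30. , -25.4,  59.6]), np.True_), (array([-39.7, -35.9,  48.8]), np.True_), (array([-49.1, -46.3,  37.8]), np.False_), (array([-28.6, -18.9,  64.7]), np.True_), (array([-38.3, -29.7,  53.7]), np.True_), (array([-47.7, -40.2,  42.5]), np.True_)]
0.6 [(array([-22.8, -20.8,  57. ]), np.True_), (array([-31.9, -31.8,  45.1]), np.True_), (array([-40.2, -42.5,  32.7]), np.True_), (array([-21.8, -14.5,  62.3]), np.True_), (array([-31. , -25.8,  50.2]), np.True_), (array([-39.5, -36.7,  37.9]), np.True_)]
0.65 [(array([-15.8, -15.7,  55.1]), np.True_), (array([-24.3, -27.1,  42.2]), np.True_), (array([-31.7, -38. ,  28.7]), np.True_), (array([-15. ,  -9.5,  60.5]), np.True_), (array([-23.8, -21.3,  47.5]), np.True_), (array([-31.6, -32.5,  34.2]), np.True_)]
from [ 0.5023 -0.011   0.0199] rot/row [0. 0. 0.] norm 0.0
[0.0, 0.0, 0.0, -12.2, 11.7, 0.7]
[0.0, 0.0, 0.0, -12.2, 11.7, 0.7]
[0.0, 0.0, 0.0, -12.2, 11.7, 0.7]
from [ 0.5023 -0.011   0.0199] rot/row [0. 0. 0.] norm 0.0
[0.0, 0.0, 0.0, -28.8, 40.2, 1.7]
[0.0, 0.0, 0.0, -28.8, 40.2, 1.7]
[0.0, 0.0, 0.0, -28.8, 40.2, 1.7]
[0.0, 0.0, 0.0, -28.8, 40.2, 1.7]
[0.0, 0.0, 0.0, -28.8, 40.2, 1.7]
[0.0, 0.0, 0.0, -28.8, 40.2, 1.7]
```

Call:
carry_out:
  increments:
    - [0,0,0,-6,4.2,0,0]
    - [0,0,0,-9,6.3,0,0]
    - [0,0,0,-12,8.4,0,0]
    - [0,0,0,-15,10.5,0,0]
    - [0,0,0,0,0,0,0]
  squeeze: 100

```text
time: 6.45
ee_pos: [0.5028, -0.0102, 0.0729]
tcp_rot: [87.3, 54.8, -3.3]
wrist_force: [0.7, -0.0, -5.5]
opening: 0.0506
```

```bash
python3 log.py;python3 - <<'E'
from plan import *
from workcell import vision
cv2.imwrite("pics/w5.png",vision.camera("wrist")[:,:,::-1]);cv2.imwrite("pics/s5.png",vision.camera("side")[:,:,::-1])
crop("pics/s5.png","pics/s5c.png",250,120,450,270,4)
E
```

```text
6.45 [ -0.106  -38.297  -49.5703  43.5404  -1.8661 179.9668] [ 0.5028 -0.0102  0.0729] [ 0.6665 -0.0245 -5.5058] [0.063  1.3255 0.0039] 0.05063481442230327
[[ 0.5759  0.8173 -0.0201]
 [-0.0336 -0.0009 -0.9994]
 [-0.8168  0.5762  0.0269]]
```

View pics/w5.png

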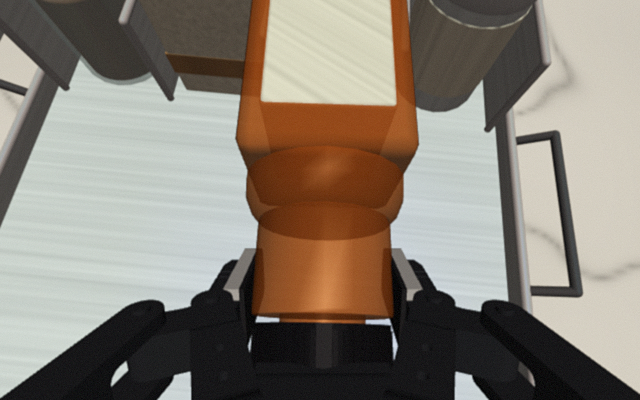

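View pics/s5c.png

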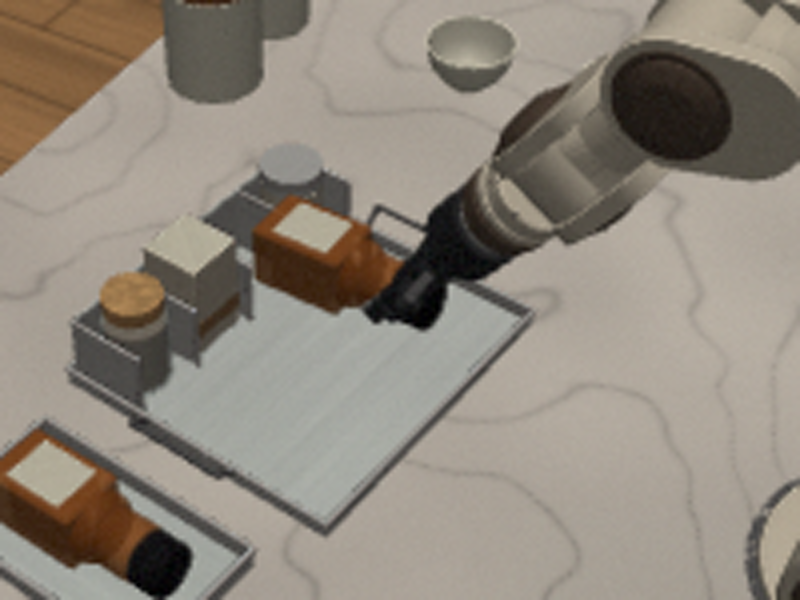

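Call:
carry_out:
  increments:
    - [0,0,0,-20,14,0,0]
    - [0,0,0,-24.5,17.3,0,0]
    - [0,0,0,-24.5,17.3,0,0]
    - [0,0,0,-24.5,17.3,0,0]
    - [0,0,0,-24.5,17.3,0,0]
    - [0,0,0,-24.5,17.3,0,0]
    - [0,0,0,-24.5,17.3,0,0]
    - [0,0,0,14,20,0,0]
    - [0,0,0,23,32.7,0,0]
    - [0,0,0,14,20,0,0]
    - [0,0,0,0,0,0,0]

```text
time: 7.92
ee_pos: [0.5919, -0.0094, 0.2723]
tcp_rot: [87.3, 55.2, -3.1]
wrist_force: [-0.5, 0.5, -4.9]
opening: 0.0505
```

```bash
python3 log.py;python3 - <<'E'
from plan import *
o=sensors.get_obs()
R0=Ro.from_euler('xyz',o['tcp_rot'],degrees=True).as_matrix()
# bottle frame in tool at grasp: use orientation at grip
Rg=Ro.from_euler('xyz',[87.3,54.9,-3.4],degrees=True).as_matrix()
for y in (-3.8,-2.5):
    a=np.array([-np.cos(np.radians(y)),-np.sin(np.radians(y)),0]); print("axis in tool",Rg.T@a)
E
```

```text
7.925 [ -0.0657 -23.4353 -18.6475  59.9825  -1.7544 179.7897] [ 0.5919 -0.0094  0.2723] [-0.5313  0.5405 -4.8986] [ 0.0496  1.4725 -0.0171] 0.05047990660933157
[[ 0.5705  0.8212 -0.0156]
 [-0.0313  0.0027 -0.9995]
 [-0.8207  0.5707  0.0272]]
axis in tool [-0.575  -0.8169 -0.0455]
axis in tool [-0.5749 -0.8179 -0.0228]
```

Call:
carry_out:
  increments:
    - [-4,0,6,0,0,0,0]
    - [-6,0,7,0,0,0,0]
    - [-7,0,7,0,0,0,0]
    - [-10,0,0,0,0,0,0]
    - [-10,0,0,0,0,0,0]
    - [-10,0,0,0,0,0,0]
    - [-10,0,0,0,0,0,0]
    - [-10,0,0,0,0,0,0]
    - [-10,0,0,0,0,0,0]
    - [-10,0,0,0,0,0,0]
    - [-6,0,0,0,0,0,0]
    - [0,0,0,0,0,0,0]

```text
time: 9.43
ee_pos: [0.5907, -0.0094, 0.2739]
tcp_rot: [-2.7, 35.3, 1.3]
wrist_force: [-0.7, 0.4, -5.6]
opening: 0.0508
```

```bash
python3 log.py;python3 - <<'E'
from plan import *
T=lambda y,p:(Ro.from_euler('z',y,degrees=True)*Ro.from_euler('y',p,degrees=True)*Ro.from_euler('x',-90,degrees=True)).as_matrix()
plan([.592,-.012,.272],T(-6.3,35),10)
from workcell import vision
cv2.imwrite("pics/w6.png",vision.camera("wrist")[:,:,::-1]);cv2.imwrite("pics/s6.png",vision.camera("side")[:,:,::-1])
crop("pics/s6.png","pics/s6c.png",250,90,450,240,4)
E
```

```text
9.425 [ -2.3243 -41.2855 -40.1386  36.5166   2.9227  85.2269] [ 0.5907 -0.0094  0.2739] [-0.6622  0.364  -5.5518] [-0.2829  1.6529  0.0106] 0.05077209453473518
[[ 0.8158 -0.0492  0.5763]
 [ 0.0179  0.9981  0.0598]
 [-0.5781 -0.0384  0.8151]]
from [ 0.5907 -0.0094  0.2739] rot/row [-8.2857  0.4647 -0.4911] norm 8.313191332432858
[-8.3, 0.5, -0.5, 0.2, -0.3, -0.1]
[-8.3, 0.5, -0.5, 0.2, -0.2, -0.1]
[-8.3, 0.5, -0.5, 0.2, -0.2, -0.2]
[-8.3, 0.5, -0.5, 0.2, -0.2, -0.2]
[-8.3, 0.5, -0.5, 0.2, -0.2, -0.2]
[-8.3, 0.5, -0.5, 0.2, -0.1, -0.2]
[-8.3, 0.5, -0.5, 0.2, -0.1, -0.2]
[-8.3, 0.5, -0.5, 0.2, -0.1, -0.2]
[-8.3, 0.5, -0.5, 0.2, -0.0, -0.3]
[-8.3, 0.5, -0.5, 0.2, 0.0, -0.2]
```

View pics/s6c.png

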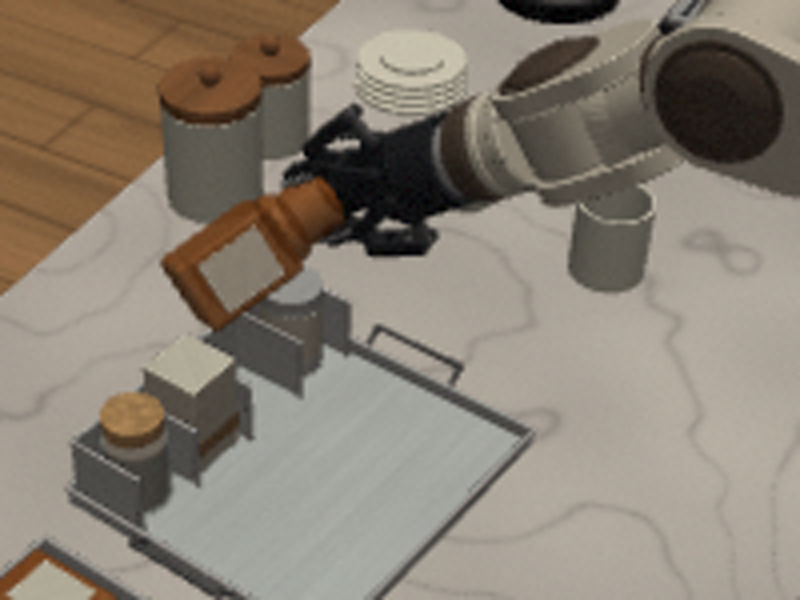

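Call:
carry_out:
  increments:
    - [-8.3,0.5,-0.5,0,0,0,0]
    - [-8.3,0.5,-0.5,0,0,0,0]
    - [-8.3,0.5,-0.5,0,0,0,0]
    - [-8.3,0.5,-0.5,0,0,0,0]
    - [-8.3,0.5,-0.5,0,0,0,0]
    - [-8.3,0.5,-0.5,0,0,0,0]
    - [-8.3,0.5,-0.5,0,0,0,0]
    - [-8.3,0.5,-0.5,0,0,0,0]
    - [-8.3,0.5,-0.5,0,0,0,0]
    - [-8.3,0.5,-0.5,0,0,0,0]
    - [0,0,0,0,0,0,0]

```text
time: 10.9
ee_pos: [0.5911, -0.0092, 0.2746]
tcp_rot: [-90.2, 35.1, -6.6]
wrist_force: [-0.3, 0.8, -5.3]
opening: 0.0509
```

```bash
python3 log.py;python3 - <<'E'
from plan import *
from workcell import vision
for n in ("wrist","side","scene"): cv2.imwrite(f"pics/{n}7.png",vision.camera(n)[:,:,::-1])
crop("pics/side7.png","pics/s7c.png",250,60,450,210,4)
crop("pics/scene7.png","pics/sc7c.png",220,120,400,270,4)
E
```

```text
10.9 [  2.8117 -41.0229 -40.0224  36.4512  -7.6943   5.2201] [ 0.5911 -0.0092  0.2746] [-0.3369  0.7809 -5.2769] [ 0.1544  1.4557 -0.0338] 0.050905902215573375
[[ 0.8129 -0.5714  0.1128]
 [-0.0941  0.0622  0.9936]
 [-0.5748 -0.8183 -0.0032]]
```

View pics/s7c.png

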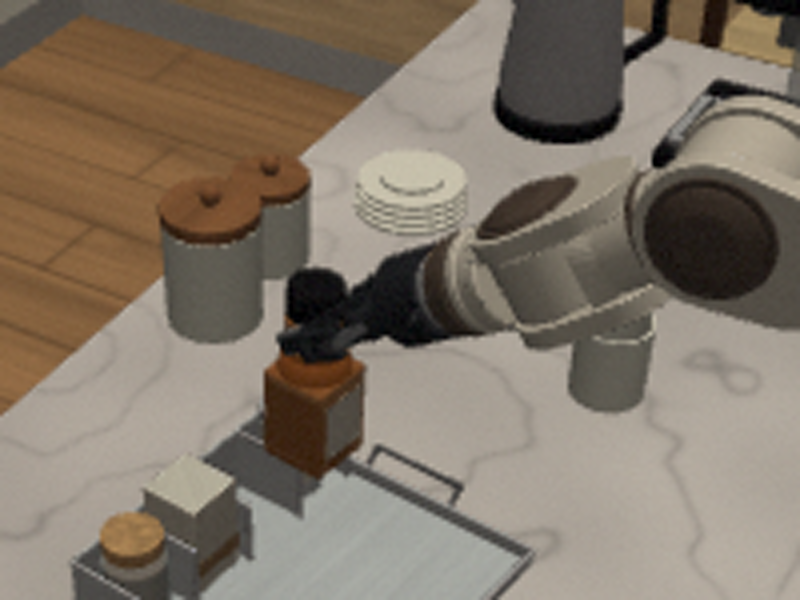

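View pics/sc7c.png

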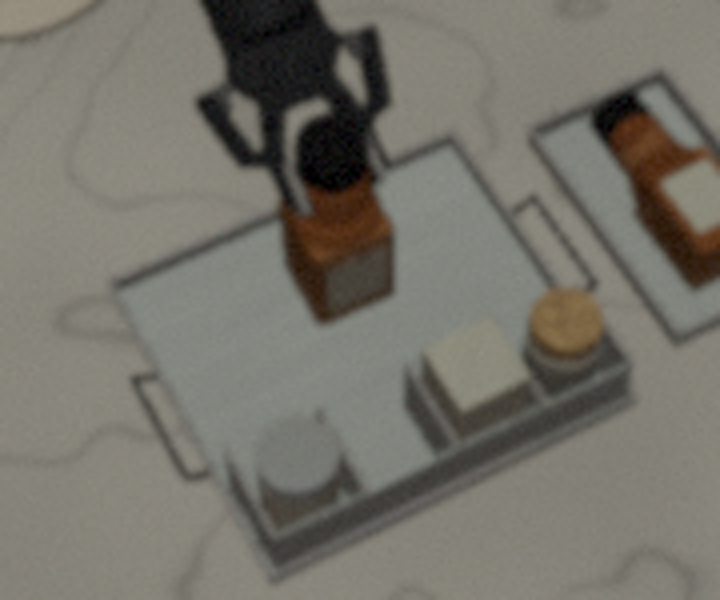

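View pics/wrist7.png

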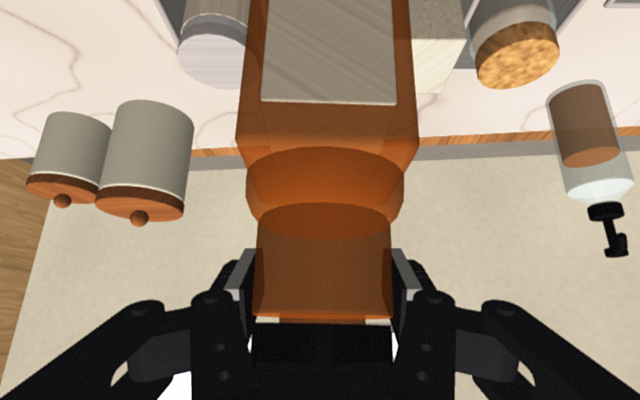

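```bash
python3 - <<'E'
from plan import *
o=dict(ee_pos=np.array([.5023,-.011,.0199]),tcp_rot=[87.3,54.9,-3.4]); K,M=cal("wrist",o)
R=Ro.from_euler('xyz',o['tcp_rot'],degrees=True).as_matrix()
for yaw in (-1.3,-3,):
 ax=Ro.from_euler('z',yaw,degrees=True).apply([-1,0,0]); up=np.array([0,0,1]); lat=np.cross(up,ax)
 for fx in (.622,.626,.630):
  F=np.array([fx,-.0135 if yaw>-2 else -.0165,.037])
  pts=[F+ax*.148+up*.0265,F+ax*.112+up*.0265,F+ax*.093+up*.031+lat*.031,F+ax*.093+up*.031-lat*.031]
  print(yaw,fx,proj(K,M,pts).round(0).tolist(), 'foot in tool mm',R.T@(F-o['ee_pos'])*1000)
E
python3 -c "
from h import *
crop('pics/w4.png','pics/w4c.png',220,80,440,340,3)"
```

```text
-1.3 0.622 [[329.0, 337.0], [329.0, 220.0], [421.0, 163.0], [236.0, 160.0]] foot in tool mm [ 54.8019 107.8113   0.4758]
-1.3 0.626 [[329.0, 323.0], [328.0, 209.0], [420.0, 152.0], [237.0, 150.0]] foot in tool mm [ 57.0978 111.0857   0.3927]
-1.3 0.63 [[328.0, 309.0], [328.0, 197.0], [418.0, 142.0], [237.0, 139.0]] foot in tool mm [ 59.3938 114.3601   0.3096]
-3 0.622 [[324.0, 337.0], [328.0, 220.0], [422.0, 165.0], [237.0, 158.0]] foot in tool mm [ 54.9042 107.8156   3.474 ]
-3 0.626 [[324.0, 322.0], [327.0, 208.0], [420.0, 155.0], [238.0, 147.0]] foot in tool mm [ 57.2001 111.09     3.3909]
-3 0.63 [[324.0, 308.0], [327.0, 197.0], [419.0, 144.0], [238.0, 136.0]] foot in tool mm [ 59.4961 114.3644   3.3079]
```

View pics/w4c.png

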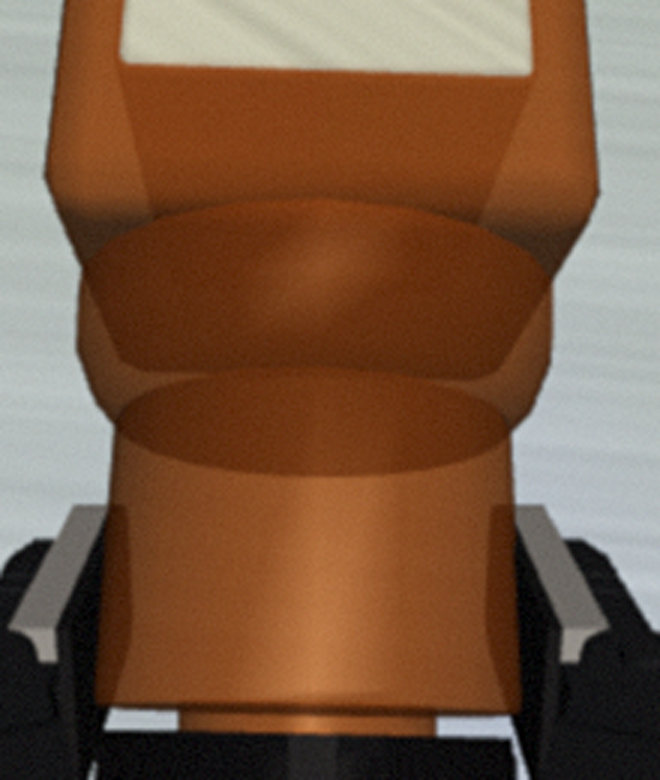

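```bash
cat >> plan.py <<'E'
T=lambda y,p:(Ro.from_euler('z',y,degrees=True)*Ro.from_euler('y',p,degrees=True)*Ro.from_euler('x',-90,degrees=True)).as_matrix()
FT=np.array([.0582,.1128,.001])
E
python3 - <<'E'
from plan import *
R=T(-6.3,35)
o=sensors.get_obs(); print(o['time'],'foot now',o['ee_pos']+Ro.from_euler('xyz',o['tcp_rot'],degrees=True).apply(FT))
from ik import ik
for f in ([.5567,-.0129,.012],[.666,-.025,.012]):
    p=np.array(f)-R@FT; print(p, ik(np.hypot(*p[:2]),p[2],35))
plan(np.array([.5567,-.0129,.012])-R@FT,R,5)
E
```

```text
11.05 foot now [ 0.5743 -0.0067  0.1491]
[ 0.5735 -0.0158  0.1378] (array([-43.9, -56.6,  22.3]), np.True_)
[ 0.6828 -0.0279  0.1378] (array([-22.6, -44.9,  12.6]), np.True_)
from [ 0.5913 -0.0094  0.2749] rot/row [-0.0037 -0.0521 -0.0145] norm 0.05422909676204862
[-0.0, -0.1, -0.0, 13.0, 24.4, -1.6]
[-0.0, -0.1, -0.0, 13.0, 24.4, -1.6]
[-0.0, -0.1, -0.0, 13.0, 24.4, -1.6]
[-0.0, -0.1, -0.0, 13.0, 24.4, -1.6]
[-0.0, -0.1, -0.0, 13.0, 24.4, -1.7]
```

Call:
carry_out:
  increments:
    - [0,0,0,8,15,-1,0]
    - [0,0,0,13,24.4,-1.6,0]
    - [0,0,0,13,24.4,-1.6,0]
    - [0,0,0,13,24.4,-1.6,0]
    - [0,0,0,11,21,-1.4,0]
    - [0,0,0,7,12.8,-0.8,0]
    - [0,0,0,0,0,0,0]
    - [0,0,0,0,0,0,0]

```text
time: 12.05
ee_pos: [0.5741, -0.0162, 0.1392]
tcp_rot: [-90.4, 35.0, -6.6]
wrist_force: [-0.4, 0.4, -5.1]
opening: 0.0506
```

```bash
python3 log.py;python3 - <<'E'
from plan import *
from workcell import vision
o=sensors.get_obs(); print(o['time'],'foot now',o['ee_pos']+Ro.from_euler('xyz',o['tcp_rot'],degrees=True).apply(FT))
for n in ("side","scene"): cv2.imwrite(f"pics/{n}8.png",vision.camera(n)[:,:,::-1])
crop("pics/side8.png","pics/s8c.png",260,130,420,250,5)
crop("pics/scene8.png","pics/sc8c.png",240,150,390,262,5)
plan(np.array([.666,-.025,.010])-T(-6.3,35)@FT,T(-6.3,35),8)
E
```

```text
12.05 [  1.8009 -43.588  -56.2503  22.595   -6.901    4.5023] [ 0.5741 -0.0162  0.1392] [-0.3553  0.3527 -5.1388] [ 0.1626  1.4176 -0.0079] 0.05059695941328225
[[ 0.814  -0.5699  0.112 ]
 [-0.0946  0.06    0.9937]
 [-0.5731 -0.8195 -0.005 ]]
12.05 foot now [ 0.5573 -0.0139  0.0134]
from [ 0.5742 -0.0162  0.1394] rot/row [ 0.0211 -0.0332  0.0064] norm 0.03986388254897552
[0.0, -0.0, 0.0, 11.5, -7.4, 0.1]
[0.0, -0.0, 0.0, 11.5, -7.5, 0.1]
[0.0, -0.0, 0.0, 11.5, -7.5, 0.1]
[0.0, -0.0, 0.0, 11.5, -7.5, 0.1]
[0.0, -0.0, 0.0, 11.5, -7.5, 0.1]
[0.0, -0.0, 0.0, 11.5, -7.5, 0.0]
[0.0, -0.0, 0.0, 11.5, -7.5, 0.0]
[0.0, -0.0, 0.0, 11.5, -7.5, 0.0]
```

View pics/s8c.png

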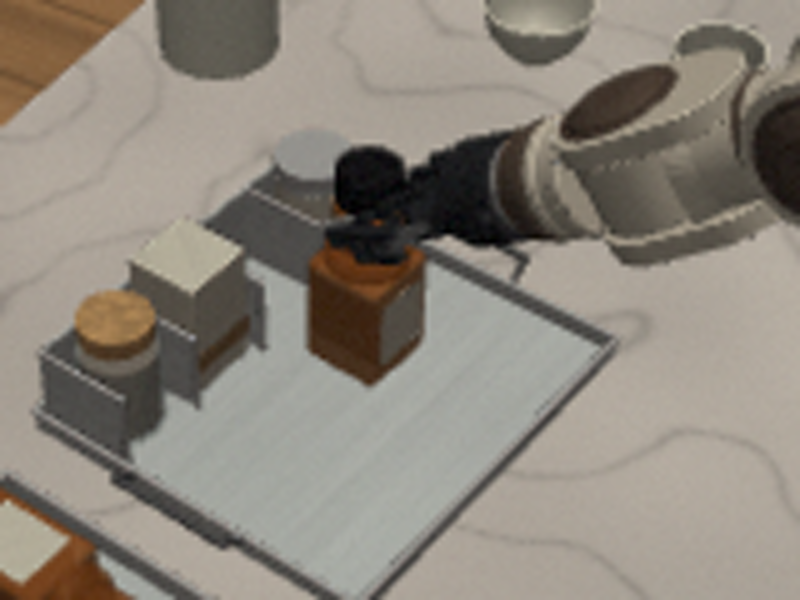

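View pics/sc8c.png

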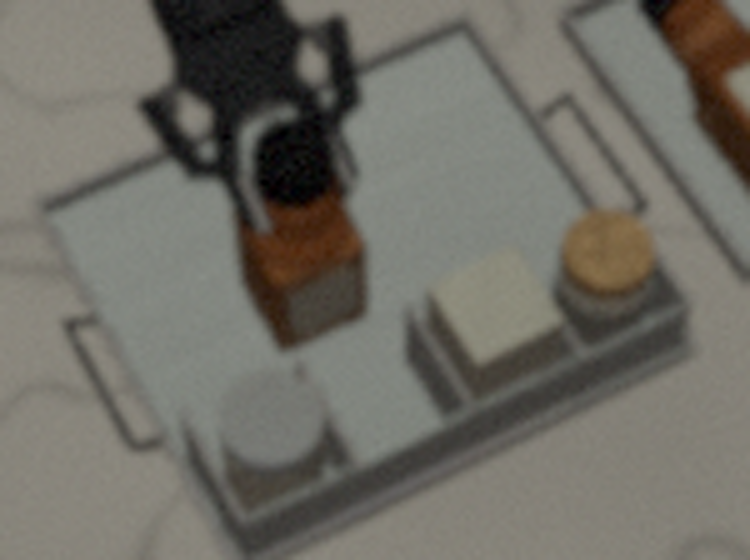

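Call:
carry_out:
  increments:
    - [0,0,0,6,-4,0.3,0]
    - [0,0,0,10,-6.5,0.2,0]
    - [0,0,0,11.5,-7.5,0.1,0]
    - [0,0,0,8,-5.2,0.1,0]
    - [0,0,0,8,-5.2,0,0]
    - [0,0,0,0,0,0,0]
    - [0,0,0,0,0,0,0]

```text
time: 13.02
ee_pos: [0.6251, -0.0213, 0.1357]
tcp_rot: [-90.4, 35.1, -6.6]
wrist_force: [-0.4, -0.3, -4.9]
opening: 0.051
```

```bash
python3 log.py;python3 - <<'E'
from plan import *
from workcell import vision
o=sensors.get_obs(); print(o['time'],'foot now',o['ee_pos']+Ro.from_euler('xyz',o['tcp_rot'],degrees=True).apply(FT))
for n in ("side","scene"): cv2.imwrite(f"pics/{n}9.png",vision.camera(n)[:,:,::-1])
crop("pics/side9.png","pics/s9c.png",260,130,420,250,5)
crop("pics/scene9.png","pics/sc9c.png",240,150,390,262,5)
plan(np.array([.666,-.025,.010])-T(-6.3,35)@FT,T(-6.3,35),5)
E
```

```text
13.025 [  0.8232 -32.8382 -51.2906  16.8732  -6.1022   3.9185] [ 0.6251 -0.0213  0.1357] [-0.3537 -0.2877 -4.9489] [ 0.1589  1.5073 -0.0319] 0.05098679763689265
[[ 0.8127 -0.5719  0.1118]
 [-0.0946  0.0597  0.9937]
 [-0.5749 -0.8182 -0.0056]]
13.025 foot now [ 0.608  -0.0191  0.01  ]
from [ 0.6251 -0.0213  0.136 ] rot/row [ 0.0388 -0.0549 -0.0127] norm 0.06843770783931882
[0.0, -0.1, -0.0, 9.5, -6.6, -0.0]
[0.0, -0.1, -0.0, 9.5, -6.6, -0.0]
[0.0, -0.1, -0.0, 9.5, -6.6, -0.0]
[0.0, -0.1, -0.0, 9.5, -6.6, -0.0]
[0.0, -0.1, -0.0, 9.5, -6.6, -0.0]
```

View pics/s9c.png

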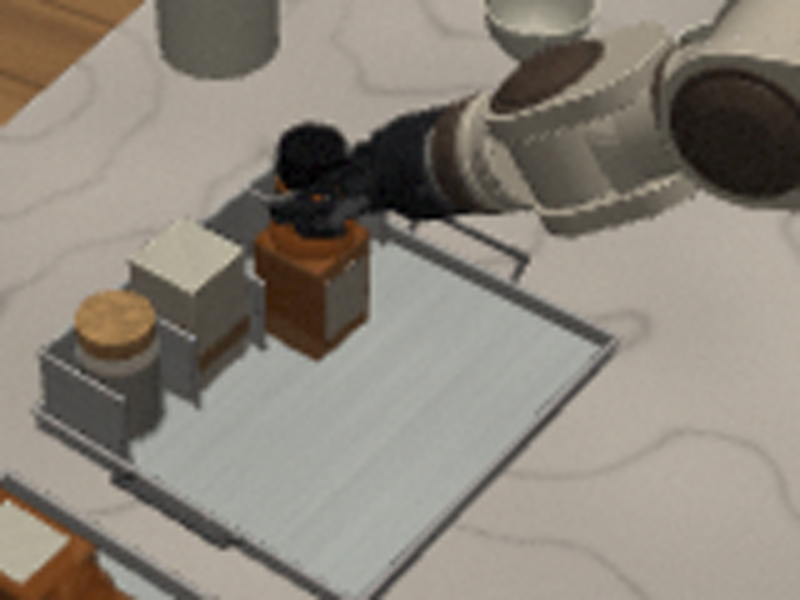

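View pics/sc9c.png

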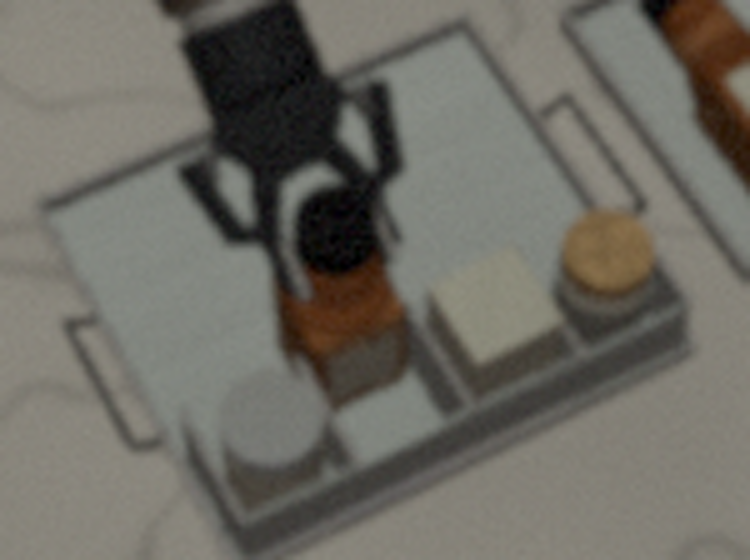

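Call:
carry_out:
  increments:
    - [0,0,0,7,-4.9,0,0]
    - [0,0,0,9.5,-6.6,0,0]
    - [0,0,0,9.5,-6.6,0,0]
    - [0,0,0,9.5,-6.6,0,0]
    - [0,0,0,5,-3.5,0,0]
    - [0,0,0,4,-2.8,0,0]
    - [0,0,0,0,0,0,0]
    - [0,0,0,0,0,0,0]

```text
time: 14.12
ee_pos: [0.679, -0.0274, 0.1356]
tcp_rot: [-90.4, 35.1, -6.6]
wrist_force: [-0.4, 0.8, -6.2]
opening: 0.051
```

```bash
python3 log.py;python3 - <<'E'
from plan import *
from workcell import vision
o=sensors.get_obs(); print(o['time'],'foot now',o['ee_pos']+Ro.from_euler('xyz',o['tcp_rot'],degrees=True).apply(FT))
for n in ("side","scene"): cv2.imwrite(f"pics/{n}10.png",vision.camera(n)[:,:,::-1])
crop("pics/side10.png","pics/s10c.png",260,130,420,250,5)
crop("pics/scene10.png","pics/sc10c.png",240,150,390,262,5)
E
```

```text
14.125 [ -0.0502 -22.9865 -45.3509  12.8915  -5.3892   3.4077] [ 0.679  -0.0274  0.1356] [-0.3838  0.7558 -6.2397] [0.1938 1.4544 0.0256] 0.05098473244496959
[[ 0.8129 -0.5716  0.1117]
 [-0.0946  0.0597  0.9937]
 [-0.5747 -0.8184 -0.0056]]
14.125 foot now [ 0.6619 -0.0251  0.0099]
```

View pics/s10c.png

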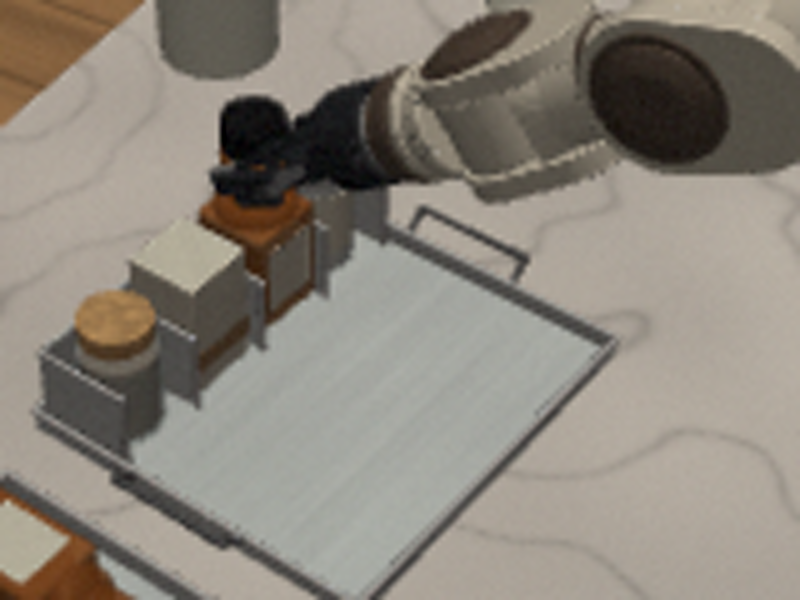

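View pics/sc10c.png

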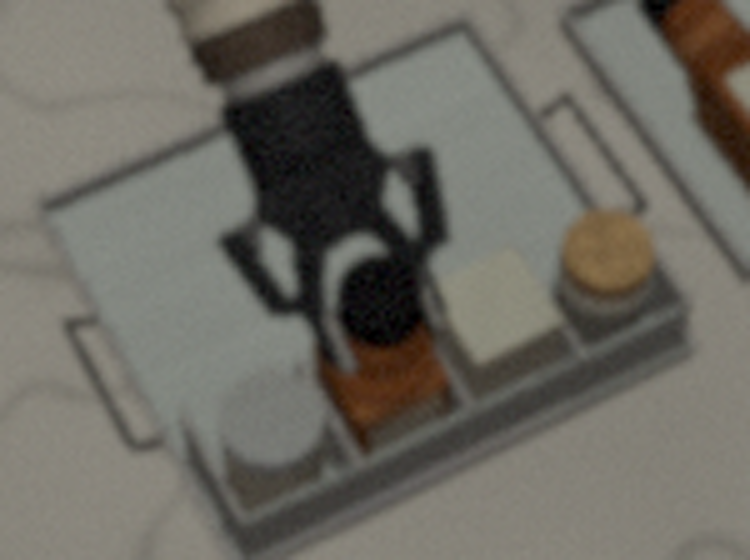

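Call:
carry_out:
  increments:
    - [0,0,0,1,1.4,0,0]
    - [0,0,0,1,1.4,0,0]
    - [0,0,0,1,1.4,0,0]
    - [0,0,0,0,0,0,0]
    - [0,0,0,0,0,0,0]

```text
time: 14.85
ee_pos: [0.6792, -0.0274, 0.1306]
tcp_rot: [-90.4, 35.1, -6.6]
wrist_force: [-0.1, 0.5, -4.8]
opening: 0.0506
```

```bash
python3 log.py
```

```text
14.85 [ -0.0572 -22.6547 -45.7222  12.1788  -5.3831   3.4062] [ 0.6792 -0.0274  0.1306] [-0.1122  0.5453 -4.7972] [ 0.1728  1.4934 -0.0237] 0.05061975514383055
[[ 0.813  -0.5715  0.1118]
 [-0.0946  0.0597  0.9937]
 [-0.5745 -0.8185 -0.0055]]
```

Call:
carry_out:
  increments:
    - [0,0,0,0.5,0.7,0,0]
    - [0,0,0,0.3,0.4,0,0]
    - [0,0,0,0,0,0,0]
    - [0,0,0,0,0,0,0]

```text
time: 15.35
ee_pos: [0.6796, -0.0275, 0.1301]
tcp_rot: [-90.4, 35.0, -6.6]
wrist_force: [-2.0, 0.6, -0.6]
opening: 0.051
```

```bash
python3 log.py|head -1
```

```text
15.35 [ -0.0602 -22.5908 -45.7918  11.9689  -5.3856   3.4052] [ 0.6796 -0.0275  0.1301] [-1.9726  0.5544 -0.5509] [0.04   0.9064 0.0026] 0.05095856100032739
```

Call:
carry_out:
  increments:
    - [0,0,0,0.2,0.2,0,62]
    - [0,0,0,0,0,0,66]
    - [0,0,0,0,0,0,75]
    - [0,0,0,0,0,0,95]
    - [0,0,0,0,0,0,100]
    - [0,0,0,-10,0,0,100]
    - [0,0,0,-30,0,0,100]
    - [0,0,0,-40,0,0,100]
    - [0,0,0,-40,0,0,100]
    - [0,0,0,0,0,0,100]

```text
time: 16.6
ee_pos: [0.5812, -0.0158, 0.2024]
tcp_rot: [-90.3, 34.7, -6.6]
wrist_force: [0.4, 0.8, 0.4]
opening: 0.0853
```

```bash
python3 log.py;python3 - <<'E'
from plan import *
from workcell import vision
for n in ("side","scene","wrist"): cv2.imwrite(f"pics/{n}11.png",vision.camera(n)[:,:,::-1])
crop("pics/side11.png","pics/s11c.png",260,130,420,250,5)
crop("pics/scene11.png","pics/sc11c.png",240,150,390,262,5)
E
```

```text
16.6 [  1.8127 -43.5472 -49.418   29.1096  -6.8957   4.4818] [ 0.5812 -0.0158  0.2024] [0.4012 0.7602 0.4069] [0.123  0.6668 0.0071] 0.08530615810913254
[[ 0.8168 -0.566   0.1115]
 [-0.0943  0.0597  0.9938]
 [-0.5691 -0.8222 -0.0046]]
```

View pics/s11c.png

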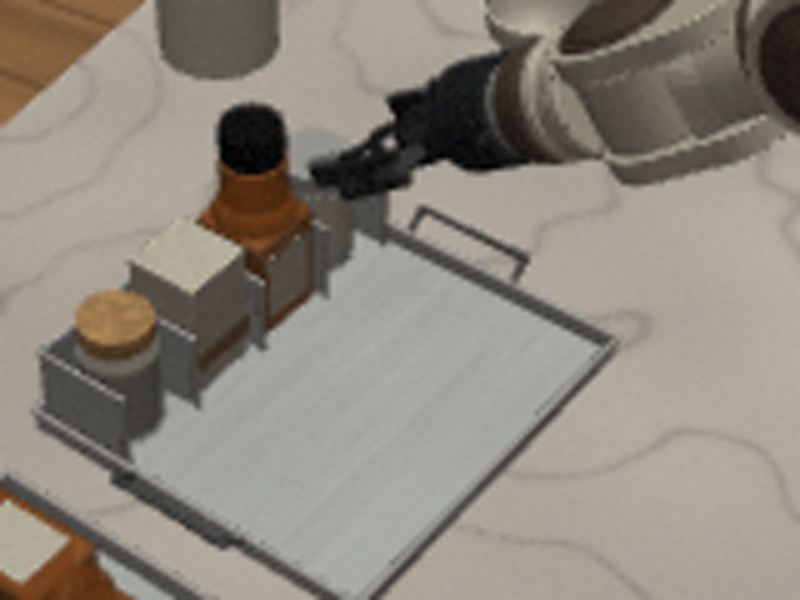

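View pics/sc11c.png

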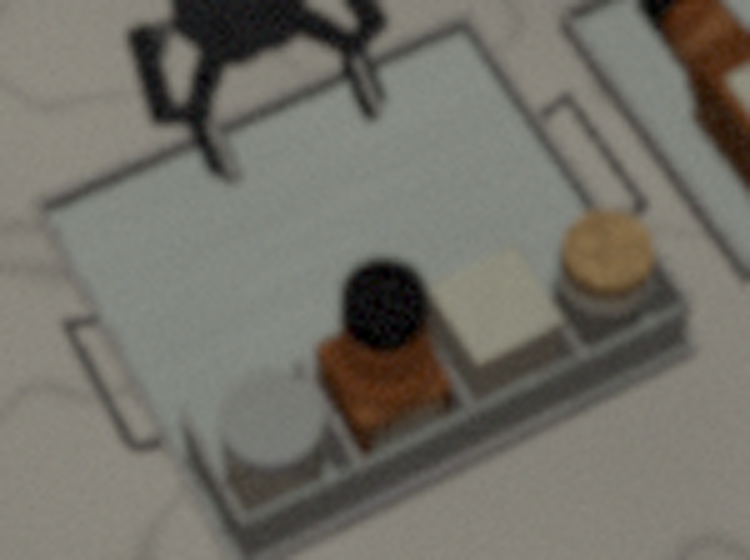

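View pics/wrist11.png

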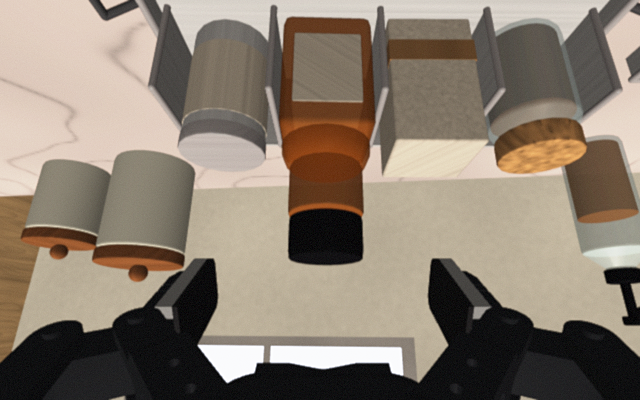

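```bash
python3 - <<'E'
from plan import *
from ik import ik
o=sensors.get_obs(); K,M=cal("wrist",o)
c=np.array([.6625,-.0255,0])
lat=np.array([.11,.994,0])
for z,r in ((.116,.0265),(.152,.0265),(.154,.025),(.182,.025)):
    print(z,proj(K,M,[c+[0,0,z]+r*lat,c+[0,0,z]-r*lat,c+[-r,0,z],c+[r,0,z]]).round(0).tolist())
print(ik(.663,.158,90),ik(.663,.30,90))
plan([.6625,-.0255,.26],T(-6.3,90),6)
E
python3 -c "
from h import *
crop('pics/wrist11.png','pics/w11c.png',240,0,420,280,2)"
```

```text
0.116 [[360.0, 171.0], [288.0, 171.0], [320.0, 155.0], [328.0, 185.0]]
0.152 [[362.0, 219.0], [286.0, 218.0], [319.0, 206.0], [327.0, 228.0]]
0.154 [[360.0, 221.0], [288.0, 221.0], [319.0, 210.0], [327.0, 230.0]]
0.182 [[361.0, 262.0], [286.0, 261.0], [319.0, 254.0], [327.0, 267.0]]
(array([20.1, 19.7, 89.6]), np.True_) (array([ 25.2,  42.5, 107.3]), np.True_)
from [ 0.5817 -0.0161  0.1974] rot/row [ 0.0078 -0.0583  9.153 ] norm 9.153234746901457
[0.0, -0.1, 9.2, 5.1, -16.3, -0.1]
[0.0, -0.1, 9.2, 2.4, -16.9, -0.1]
[0.0, -0.1, 9.2, -0.3, -17.1, -0.1]
[0.0, -0.1, 9.2, -3.0, -16.8, -0.1]
[0.0, -0.1, 9.2, -5.6, -16.1, -0.1]
[0.0, -0.1, 9.2, -8.1, -15.0, -0.1]
```

View pics/w11c.png

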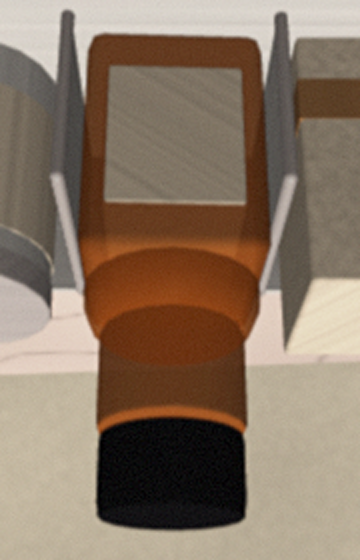

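Call:
carry_out:
  increments:
    - [0,0,4,-10,-20,0,100]
    - [0,0,8,-5,-16,0,100]
    - [0,-0.1,9.2,2.4,-16.9,0,100]
    - [0,-0.1,9.2,-0.3,-17.1,0,100]
    - [0,-0.1,9.2,-3,-16.8,0,100]
    - [0,-0.1,9.2,-2,-10,0,100]
    - [0,0,6.2,0,0,0,100]
    - [0,0,0,0,0,0,100]

```text
time: 17.75
ee_pos: [0.642, -0.0225, 0.2626]
tcp_rot: [-91.2, 88.5, -7.5]
wrist_force: [0.5, -0.4, -0.3]
opening: 0.0855
```

```bash
python3 log.py;python3 - <<'E'
from plan import *
from workcell import vision
plan([.6625,-.0242,.20],T(-6.3,90),2)
o=sensors.get_obs(); K,M=cal("wrist",o)
cv2.imwrite("pics/w12.png",vision.camera("wrist")[:,:,::-1])
t=np.linspace(0,2*np.pi,9)[:-1]
print(proj(K,M,np.array([.6625,-.0242,.182])+.025*np.c_[np.cos(t),np.sin(t),0*t]).round(0).tolist())
E
```

```text
17.75 [-1.9443 17.693  28.3666 99.1329 -0.1491  4.3207] [ 0.642  -0.0225  0.2626] [ 0.5307 -0.4174 -0.3077] [-0.0146 -0.0124 -0.0322] 0.08545496595951892
[[ 0.0268 -0.9937  0.1092]
 [-0.0035  0.1091  0.994 ]
 [-0.9996 -0.027  -0.0006]]
from [ 0.642  -0.0225  0.2626] rot/row [ 0.0165 -0.016   0.7738] norm 0.7741429458879705
[0.0, -0.0, 0.8, 31.6, -9.4, 0.3]
[0.0, -0.0, 0.8, 31.5, -9.9, 0.3]
[[329.0, 269.0], [354.0, 257.0], [362.0, 232.0], [349.0, 208.0], [321.0, 200.0], [296.0, 214.0], [288.0, 240.0], [302.0, 262.0]]
```

View pics/w12.png

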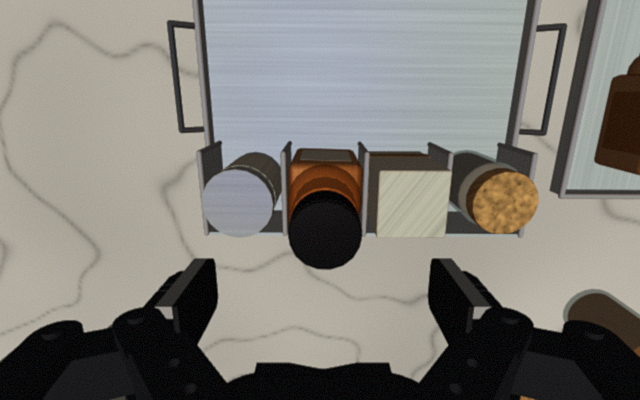

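Call:
carry_out:
  increments:
    - [0,0,0.8,20,-9.6,0.3,100]
    - [0,0,0.8,31.5,-9.9,0.3,100]
    - [0,0,0,12,0,0,100]
    - [0,0,0,0,0,0,100]
    - [0,0,0,0,0,0,100]

```text
time: 18.42
ee_pos: [0.6605, -0.0238, 0.2074]
tcp_rot: [-88.8, 89.5, -5.1]
wrist_force: [0.1, -1.1, -0.0]
opening: 0.0856
```

```bash
python3 log.py;python3 - <<'E'
from plan import *
plan([.6625,-.0242,.158],T(-6.3,90),3)
E
```

```text
18.425 [-2.0498 19.9441 25.0056 94.525  -0.0283  4.1886] [ 0.6605 -0.0238  0.2074] [ 0.079  -1.1416 -0.0134] [-0.012   0.0347  0.0553] 0.08556210021382363
[[ 0.0093 -0.994   0.1087]
 [-0.0008  0.1087  0.9941]
 [-1.     -0.0094  0.0002]]
from [ 0.6605 -0.0238  0.2074] rot/row [0.0205 0.0037 0.1791] norm 0.18025702042062858
[0.0, 0.0, 0.2, 16.5, -0.5, -0.1]
[0.0, 0.0, 0.2, 16.5, -0.6, -0.1]
[0.0, 0.0, 0.2, 16.5, -0.6, -0.1]
```

Call:
carry_out:
  increments:
    - [0,0,0.2,16.5,-0.6,0,100]
    - [0,0,0.2,16.5,-0.6,0,100]
    - [0,0,0.2,12.5,-0.6,0,100]
    - [0,0,0,5,0,0,100]
    - [0,0,0,0,0,0,60]
    - [0,0,0,0,0,0,0]
    - [0,0,0,0,0,0,0]
    - [0,0,0,0,0,0,0]
    - [0,0,0,0,0,0,0]
    - [0,0,0,0,0,0,0]
  squeeze: 60

```text
time: 19.68
ee_pos: [0.6628, -0.0239, 0.1557]
tcp_rot: [83.3, 89.9, 167.1]
wrist_force: [0.1, 2.1, 4.8]
opening: 0.0486
```

```bash
python3 log.py;python3 - <<'E'
from plan import *
from workcell import vision
cv2.imwrite("pics/w13.png",vision.camera("wrist")[:,:,::-1])
E
```

```text
19.675 [-2.0787 20.2206 19.6306 89.5559  0.028   4.1545] [ 0.6628 -0.0239  0.1557] [0.0509 2.0793 4.7667] [ 0.4235 -0.0174 -0.0718] 0.04857691797715743
[[-0.0025 -0.9941  0.1086]
 [ 0.0006  0.1086  0.9941]
 [-1.      0.0026  0.0003]]
```

View pics/w13.png

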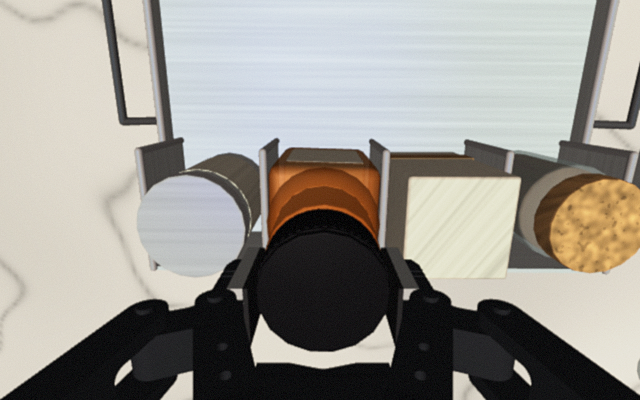

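Call:
carry_out:
  increments:
    - [-3,0,0,0,0,0,0]
    - [-3,0,0,0,0,0,0]
    - [-3,0,0,0,0,0,0]
    - [-3,0,0,0,0,0,0]
    - [0,0,0,0,0,0,0]

```text
time: 20.35
ee_pos: [0.6628, -0.0243, 0.1556]
tcp_rot: [85.5, 89.9, -178.7]
wrist_force: [0.5, 0.1, 5.0]
opening: 0.0487
```

```bash
python3 log.py
```

```text
20.35 [-2.0941 20.2246 19.6312 89.5517 -0.0087 -7.8879] [ 0.6628 -0.0243  0.1556] [0.4973 0.1109 4.9581] [0.0512 0.0235 0.0228] 0.04869766223508379
[[-0.0025 -0.9949 -0.1009]
 [-0.0001 -0.1009  0.9949]
 [-1.      0.0025  0.0002]]
```

Call:
carry_out:
  increments:
    - [-4,0,0,0,0,0,0]
    - [-4,0,0,0,0,0,0]
    - [0,0,0,0,0,0,0]

```text
time: 20.72
ee_pos: [0.6628, -0.0243, 0.1556]
tcp_rot: [78.5, 89.9, -177.7]
wrist_force: [-0.2, -0.1, 6.7]
opening: 0.0485
```

```bash
python3 log.py
python3 - <<'E'
from plan import *
from workcell import vision
cv2.imwrite("pics/w14.png",vision.camera("wrist")[:,:,::-1])
E
```

```text
20.725 [ -2.097   20.2235  19.6304  89.5513  -0.011  -15.9015] [ 0.6628 -0.0243  0.1556] [-0.2477 -0.0548  6.7312] [-0.0217 -0.0725 -0.0251] 0.04852547273102469
[[-0.0025 -0.9711 -0.2386]
 [-0.0001 -0.2386  0.9711]
 [-1.      0.0025  0.0005]]
```

View pics/w14.png

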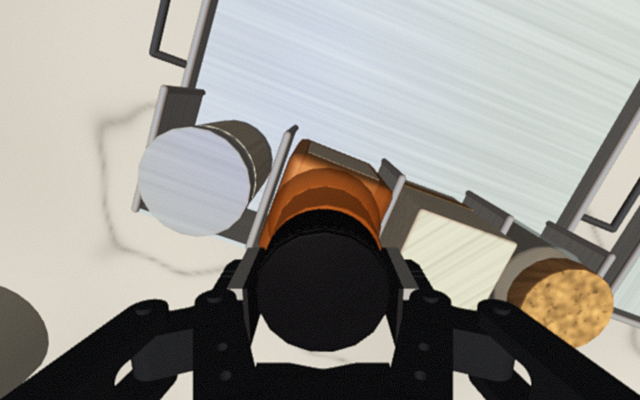

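Call:
carry_out:
  increments:
    - [-5.5,0,0,0,0,0,0]
    - [-5.5,0,0,0,0,0,0]
    - [-5.5,0,0,0,0,0,0]
    - [-5.5,0,0,0,0,0,0]
    - [0,0,0,0,0,0,0]

```text
time: 21.4
ee_pos: [0.6628, -0.0244, 0.1556]
tcp_rot: [58.2, 89.9, -176.0]
wrist_force: [0.1, 0.2, 5.4]
opening: 0.0489
```

```bash
python3 log.py
python3 - <<'E'
from plan import *
from workcell import vision
cv2.imwrite("pics/w15.png",vision.camera("wrist")[:,:,::-1])
E
```

```text
21.4 [ -2.0981  20.2233  19.6302  89.5547  -0.0158 -37.9237] [ 0.6628 -0.0244  0.1556] [0.0623 0.1706 5.43  ] [-0.0279 -0.0167 -0.0148] 0.048886511442096915
[[-0.0026 -0.8108 -0.5853]
 [-0.0002 -0.5853  0.8108]
 [-1.      0.0022  0.0014]]
```

View pics/w15.png

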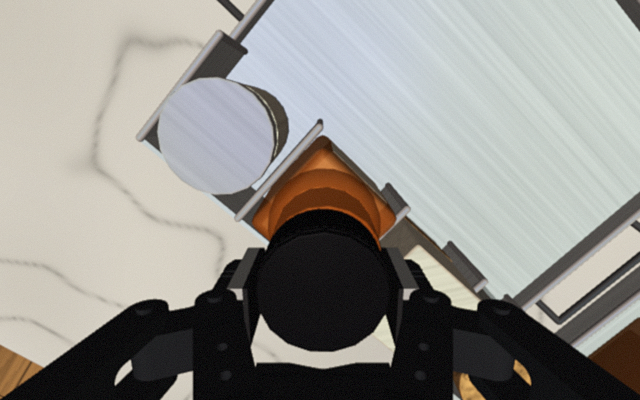

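Call:
carry_out:
  increments:
    - [-5.5,0,0,0,0,0,0]
    - [-5.5,0,0,0,0,0,0]
    - [-5.5,0,0,0,0,0,0]
    - [-4.5,0,0,0,0,0,0]
    - [0,0,0,0,0,0,0]
    - [0,0,0,-1,0,0,0]
    - [0,0,0,-1.5,0,0,0]
    - [0,0,0,-1.5,0,0,0]
    - [0,0,0,0,0,0,0]

```text
time: 22.58
ee_pos: [0.6624, -0.024, 0.1587]
tcp_rot: [27.8, 89.8, 174.6]
wrist_force: [0.2, -0.5, -0.2]
opening: 0.0488
```

```bash
python3 log.py
python3 - <<'E'
from plan import *
from workcell import vision
for n in ("side","wrist"): cv2.imwrite(f"pics/{n}16.png",vision.camera(n)[:,:,::-1])
crop("pics/side16.png","pics/s16c.png",260,130,420,250,5)
E
```

```text
22.575 [ -2.0848  20.3049  20.0776  90.0202   0.0145 -58.8434] [ 0.6624 -0.024   0.1587] [ 0.1793 -0.4982 -0.1891] [0.0371 0.0079 0.0115] 0.048799873763613194
[[-0.0043 -0.5482 -0.8364]
 [ 0.0004 -0.8364  0.5482]
 [-1.      0.002   0.0038]]
```

View pics/wrist16.png

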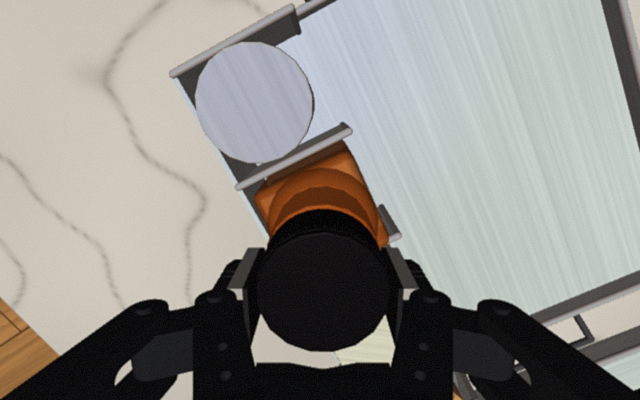

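View pics/s16c.png

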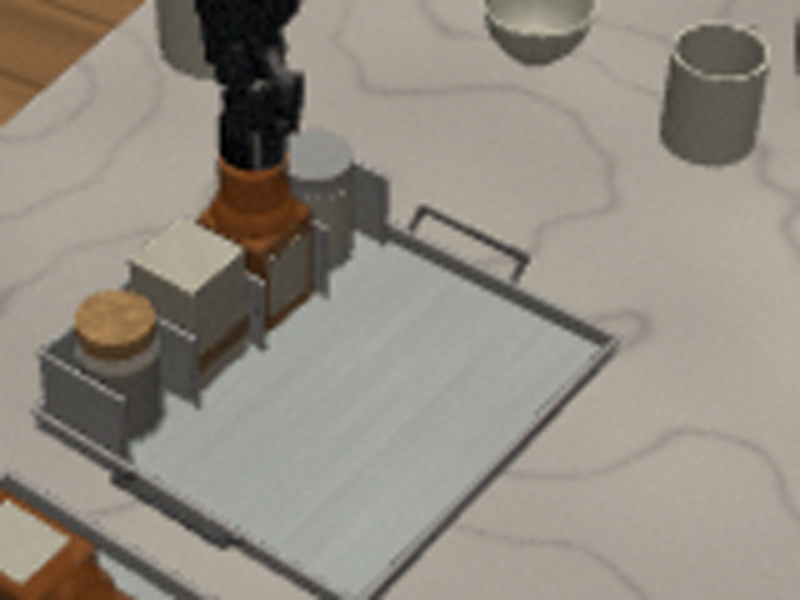

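Call:
carry_out:
  increments:
    - [0,0,0,-2,0,0,0]
    - [0,0,0,-3,0,0,0]
    - [0,0,0,-3,0,0,0]
    - [0,0,0,0,0,0,0]

```text
time: 23.18
ee_pos: [0.6628, -0.024, 0.1676]
tcp_rot: [25.3, 89.8, 172.1]
wrist_force: [0.7, -0.3, -0.8]
opening: 0.0489
```

```bash
python3 log.py
python3 - <<'E'
from plan import *
from workcell import vision
for n in ("side","wrist"): cv2.imwrite(f"pics/{n}17.png",vision.camera(n)[:,:,::-1])
crop("pics/side17.png","pics/s17c.png",260,130,420,250,5)
E
```

```text
23.175 [ -2.0842  20.3653  21.1298  90.9317   0.017  -58.8449] [ 0.6628 -0.024   0.1676] [ 0.6946 -0.2613 -0.7592] [ 0.0047 -0.0229 -0.0106] 0.04885944686548437
[[-0.0029 -0.5481 -0.8364]
 [ 0.0004 -0.8364  0.5481]
 [-1.      0.0013  0.0027]]
```

View pics/s17c.png

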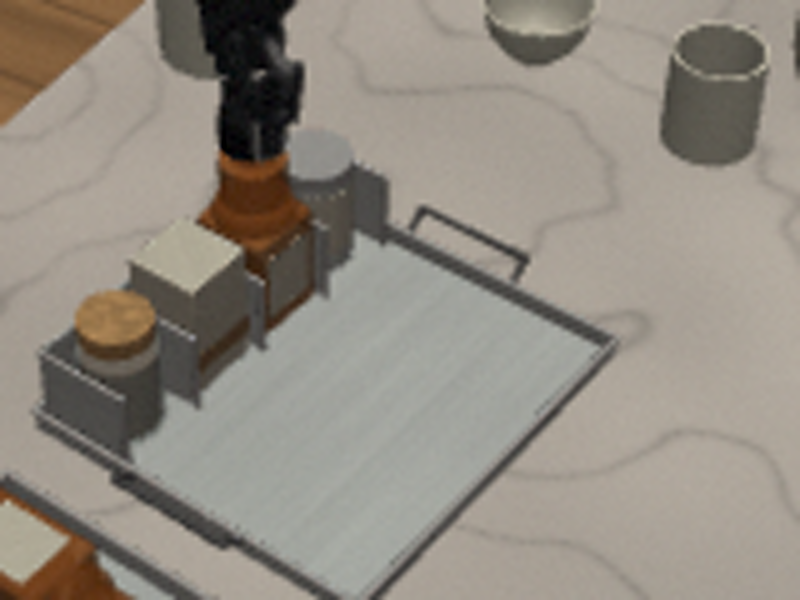

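Call:
carry_out:
  increments:
    - [0,0,0,-5,0,0,0]
    - [0,0,0,-10,0,0,0]
    - [0,0,0,-20,0,0,0]
    - [0,0,0,-25,0,0,0]
    - [0,0,0,-25,0,0,0]
    - [0,0,0,-20,0,0,0]
    - [0,0,0,-10,0,0,0]
    - [0,0,0,-5,0,0,0]
    - [0,0,0,0,0,0,0]
    - [0,0,0,0,0,0,0]

```text
time: 24.52
ee_pos: [0.6629, -0.0241, 0.2863]
tcp_rot: [28.2, 89.7, 175.0]
wrist_force: [-0.6, -0.6, -0.8]
opening: 0.0487
```

```bash
python3 log.py
python3 - <<'E'
from plan import *
from workcell import vision
for n in ("side","wrist","scene"): cv2.imwrite(f"pics/{n}18.png",vision.camera(n)[:,:,::-1])
crop("pics/side18.png","pics/s18c.png",220,80,460,280,3.3)
crop("pics/scene18.png","pics/sc18c.png",240,100,440,250,4)
E
```

```text
24.525 [ -2.0886  24.6528  40.1915 105.8133   0.014  -58.8474] [ 0.6629 -0.0241  0.2863] [-0.6046 -0.6145 -0.7597] [-0.0093  0.0279  0.0084] 0.04873926831699317
[[-0.0048 -0.5482 -0.8364]
 [ 0.0004 -0.8364  0.5482]
 [-1.      0.0023  0.0042]]
```

View pics/s18c.png

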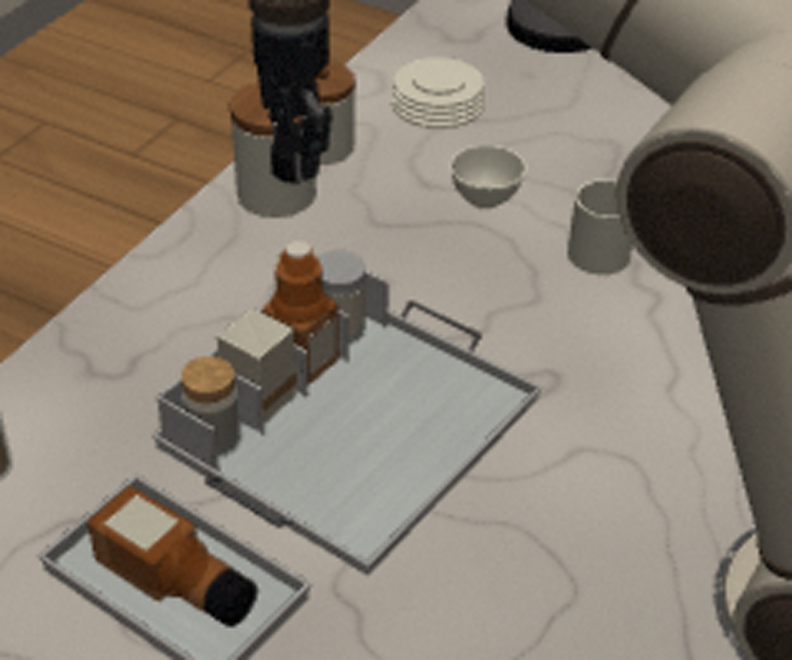

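View pics/wrist18.png

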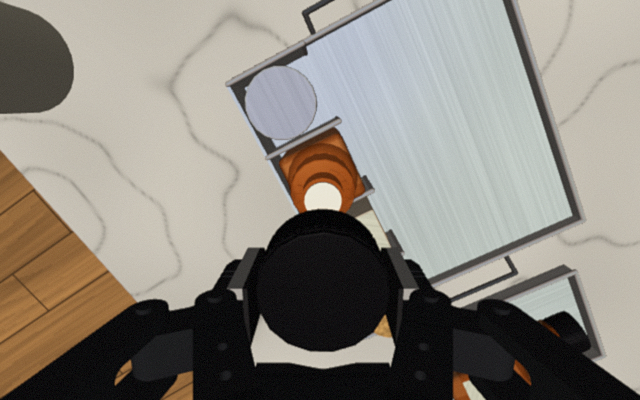

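View pics/sc18c.png

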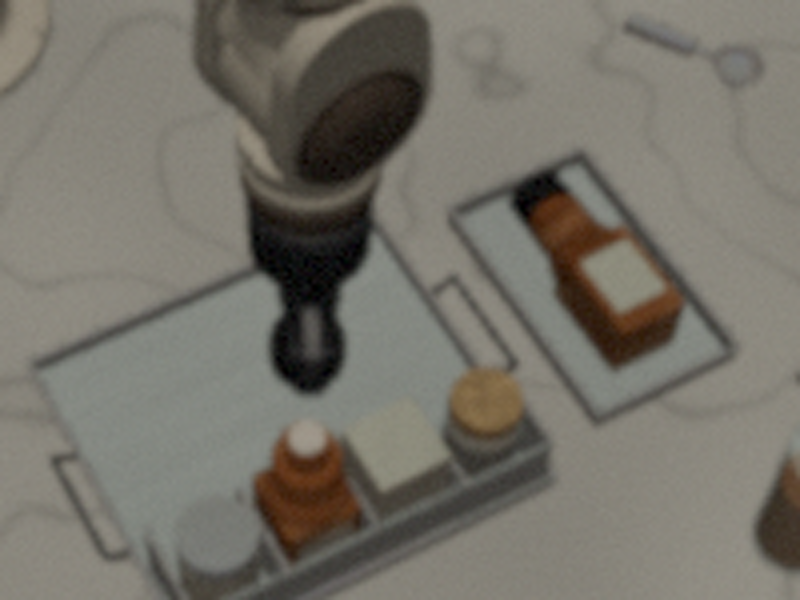

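The cap is off and in the gripper about 0.13 m above the open bottle. The white seal is visible on the bottle, which is upright in its bay. The neighbours and the spare bottle have not moved.

Run:
```python
from workcell import job_done
print(job_done())
```

```text
the job is handed in; nothing more can be done
None
```

The fallen bottle is back upright in the empty bay and open. The gripper is holding its cap about 0.13 m above it.

- **Standing it up:** I gripped the bottle by the neck, turned it upright in the air, slid it in from the bay's open front and set it down.
- **Opening it:** The cap turned freely counter-clockwise seen from above, about 63 degrees in all. The torque readings between steps stayed near zero. I did not need to try the other way.
- **Lifting the cap:** On lifting, the wrist force stayed under 1 N, against about 5 N while carrying the bottle, so the bottle did not come up with it.

**Last checks:** At 24.5 s the gripper opening read 49 mm, as it did while gripping the seated cap. The pictures show:
- the open bottle standing in its bay;
- the tin, carton and jar still upright in their bays;
- the spare bottle still lying in the small tray.

My first neck grip sat partly on the cap, so I let go and gripped again lower before lifting. No check failed or disagreed. The hand-in itself reports no verdict.

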